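Unclip the crumb vacuum's nozzle and park it in its holder

ROBOT

A 6-joint arm with a two-finger parallel gripper is mounted at the origin on a cart in front of the work surface, level with it; the furniture and walls round the work are solid. World frame = base frame: x ahead of the robot, y to its left, z up, the work surface at z = 0. Lengths are in m, angles in degrees, forces in N, time in s.
With the tool pointing down it reaches from about 0.25 to 0.725 m from the base axis. Payload 9.7 kg.
Tool frame: the origin (TCP) lies at the very end of the fingers, on their centre line; the grasp point (between the pads) lies 19 mm behind it; z points along the fingers, y is the direction in which the jaws open and shut (so a half turn about z gives the same grasp; the last joint's range is limited). The gripper opens to 85 mm and grips with 20 to 120 N. Pads are 22 mm wide; open, the fingers measure 114 mm over their backs; the gripper's body (76 mm by 85 mm) begins 54 mm behind the grasp point. The pads swing forward as they close: fully open they stand 13 mm farther back than shut.
Start: joints at [68.87, 4.979, 10.078, 95.1, 0, 90], TCP at [0.198, 0.513, 0.201] pointing down, gripper open.
Joint ranges: [-179.16, 179.16], [-48.56, 103.87], [-65.8, 70.77], [-126.05, 130.52], [-82.76, 87.17], [-180, 180]. Speed limits (degrees/s): [127.2, 127.2, 147.25, 180, 180, 180].

INTERFACE

Orientations are given as [roll, pitch, yaw] about the fixed x, y, z axes, in that order (R = Rz(yaw) Ry(pitch) Rx(roll)).
In Python, from workcell import bot gives the robot as it stands. The module is installed in compiled form; this text tells all that it offers.
- The arm moves only by the tool step_arm, never from a script. Its arguments are lists of equal length, an entry for each row: "dr": the turn, a rotation vector about the tool's x, y, z in rad, a list of three; "xyz": the shift along the tool's x, y, z in units of 40 mm (1.0 is 40 mm), a list of three; "gripper": the opening, from 0 (shut) to 1 (fully open). In form: {"dr": [[wx, wy, wz], ...], "xyz": [[x, y, z], ...], "gripper": [gripper, ...]}. A call has exactly 8 rows; each row is the pose to reach, as a shift and turn from the pose commanded when the call began, along the tool's axes at that moment; what a row does not reach only later rows make up. A row lasts 1/10 s, in which the tool goes at most 50 mm and 8.59 degrees, less where a joint would pass 70% of its speed; a pose out of reach is approached as far as the arm can. A call with a gripper value outside its range is refused whole. The fingers move at their own pace and stop on an object; "squeeze" is the grip in N (left out, the last holds). Time passes only in rows, so rows that repeat a pose let the fingers close, or fill a call up. It gives the time, the measured TCP pose, the force and the opening at its end, in the units of the state.
- bot.get_obs(): the state, without advancing time (a new reading comes with each control period).
- bot.camera(name): name is "scene" or "top"; returns a dict with "image" (480x640x3 uint8, red, green, blue), "camera_matrix" (3x3 intrinsics, pixels), "k1" (the pictures are not rectified: a ray, as slopes to the right and down, at radius r is drawn at 1 + k1 r^2 times it, then the intrinsics apply), "R" (3x3) and "t" (3): a world point X has camera coordinates R X + t. Camera axes: x right, y down, z forward; pixel columns grow to the right and rows downward; lengths in m; the calibration is good to about 2 mm. A picture is of the moment at which its call begins. There is no depth.
- bot.job_done(): hands the job in, once; it reports no verdict.
Trained networks look in a picture, given as the dict that the camera call returned (one of the last four; its "shot" number tells which), for a name from the list of things; names that differ only in an ending like _2 or _b are one class to them, and where a whole thing is asked for, a point or a joint stands for the part that bears it (a point fixed in the world has none). Each returns a list of dicts, best first, with "p" (0 to 1); they miss things now and then, are a little off and sometimes report something else, mostly with a low value. They report only what shows in the picture. A call takes as long as a camera call. They do not tell look-alikes from the thing itself.
- bot.regions_of(picture, thing): "region" (480x640 bool, what is visible of it) and "box" ([centre column, centre row, width, height] in pixels, round what is visible of it).
The state is a dict: "time": time; "q": joint angles; "qd": joint speeds; "joint_efforts": joint torques, N m; "ee_pos": TCP position; "tcp_rot": TCP orientation; "wrist_force": force on the tool from outside, world axes, zero at the start; "torque": the same for the moment, N m; "opening": finger opening in m.
Only numpy, scipy, OpenCV 4.12 (cv2) and the standard library are available. Lean on these libraries where they do the work, as an engineer would, in place of code of your own. Each camera call takes 0.05 s, during which the arm holds its last target.

TASK

Take the slot nozzle off the small crumb vacuum: squeeze its release button in and keep it held in while you pull the nozzle straight up out of the socket, never wrenching it against the caught clip. Then put it into the cup of the parking holder with the button toward the cup's window, press it down gently until it is fully home, and let go there so that its clip catches and keeps it. Leave the spice jar, the tin and the garlic where they are.

Things in the scene. Friction and masses are not known exactly. Their poses are not given: they have to be found in the camera images.
- vacuum: squat white crumb vacuum standing upright on a round black foot (108 mm across), fixed to the counter; body 94 mm across up to 72 mm, then a rectangular socket tube on its axis, open upward. Origin: centre of its underside; z up, y toward the window in the socket. The nozzle stands in the socket at first.
- vacuum_socket (a point): centre of the vacuum socket's floor, 75 mm above its underside. Tube 40 x 36 mm outside (x, y); hole 29.2 x 25.2 mm; flared rim 34 mm above the floor; window in the +y wall, 4 to 22.5 mm above the floor, catches the nozzle's tooth. Seals drag by about 3 to 8 N as the nozzle is drawn with the button in. Over 20 N on the caught tooth is wrenching.
- nozzle: grey slot nozzle, 102 mm tall, 0.05 to 0.1 kg. Origin: centre of its foot; z up, y toward its button; at first aligned with the vacuum, foot on the socket's floor. Spigot 26 x 22 mm (x, y) up to 38 mm; collar 34 x 30 mm from there to 76 mm with a 1 mm bead at its lower end; flat mouthpiece, 32 x 12 mm at its top, to 102 mm. Enters a socket only one way round: its y along the socket's y.
- nozzle_grip (a point): where to pinch the nozzle, along its y: 61 mm above its foot, midway between the button's resting face (y = 23 mm) and the collar's plain -y face (y = -15 mm), so 38 mm wide at rest, 32 mm with the button pushed in. The rim of a socket lies 27 mm below this point when the nozzle is home.
- clip: release button on the nozzle's +y side with the tooth it works; slides along the nozzle's y. Origin: centre of its outer face, at rest at y = 23 mm, z = 61 mm in the nozzle's frame, 8 mm proud; 16 mm in x by 20 mm in z. It goes in by up to 6 mm against a spring (5 N rising to 9 N); 5 mm or more frees the tooth. Let go, it springs out.
- clip_tooth (a point): top of the clip's tooth, which sticks 5 mm out of the spigot's +y face at rest. Its top is flat, 18 mm above the nozzle's foot, and catches under the upper edge of a socket's window; its underside slopes so that it can also snap in.
- holder: grey parking holder fixed to the counter: plate 100 x 84 mm (x, y), sleeve up to 42 mm (23 mm on +y), and in it a white cup on its axis, the same socket as the vacuum's (hole, flared rim 34 mm above the floor, window on +y) but without seals. Origin: centre of its underside; z up. Over 45 N between nozzle and holder is too hard.
- cup_lowest (a point): where the cup's floor would be at its lowest setting, 20 mm above the holder's underside. The real floor is 0 to 30 mm higher, set by hand and NOT measured (it stays put): feel for it. A spring plunger on the floor meets the nozzle's foot 8 mm above it with 3 N, rising by 0.8 N/mm to about 9 N at the floor, then a hard stop.
- cup_rim_lowest (a point): centre of the cup's mouth at its lowest setting, 54 mm above the holder's underside (the real rim is 0 to 30 mm higher). Let go at the cup's floor with the button held in till then, the tooth springs out under the window's edge and keeps the nozzle, 4 to 6 mm above the floor. Let go more than 3 mm short, the plunger lifts it again; it can then be pushed down to snap in.
- spice_jar_1: spice jar, 42 mm across, 96 mm tall, bystander; origin at the centre of its underside
- tin_3: food tin, 58 mm across, 72 mm tall, bystander; origin at the centre of its underside
- garlic_1: garlic bulb, about 60 mm, bystander; origin at the centre of its underside
Mind the look-alikes: they are no part of the job. What is shaped like the holder but purple is not meant.

How it is judged (in metres and radians):
On the way, in this order (a step that is already met when the one before it is completed fails the run):
1. the nozzle is drawn up the vacuum's socket with its button held in (y of clip in the frame of nozzle below 0.019 m and z of nozzle in the frame of vacuum between 0.082 and 0.108 m and horizontal distance between nozzle and vacuum below 0.006 m), for 0.04 s.
2. the nozzle is off the vacuum (z of nozzle in the frame of vacuum above 0.112 m), for 0.1 s.
At the end, for the whole second after the job is handed in: The nozzle stands in the holder's cup (axis within 5 mm, upright within 7 degrees, foot at most 58 mm above the holder's underside), its button back out on the window's side and its tooth caught (bearing on the window's edge with over 1.7 N), released and at rest (horizontal distance between nozzle and holder below 0.005 m and z of nozzle in the frame of holder between 0.017 and 0.058 m and y of clip in the frame of nozzle above 0.0218 m and angle between nozzle's own z axis and vertical below 0.12 rad and angle between the y axis of nozzle and the y axis of holder, either way round below 0.2 rad and y of clip in the frame of holder above 0 m and linear speed of nozzle below 0.02 m/s and contact force between the fingers and nozzle below 0.1 N and contact force between clip and holder above 1.7 N); the robot touches nothing.
It fails at once if the nozzle is wrenched against its caught clip (more than 20 N between clip and vacuum) (contact force between clip and vacuum above 20 N).
It fails at once if the nozzle is pressed too hard on the holder (more than 45 N) (contact force between nozzle and holder above 45 N).
It fails at once if the spice jar is disturbed (moved more than 30 mm) (distance of spice_jar_1 from where it was at the start of the episode above 0.03 m).
It fails at once if the tin is disturbed (moved more than 30 mm) (distance of tin_3 from where it was at the start of the episode above 0.03 m).
It fails at once if the garlic is disturbed (moved more than 30 mm) (distance of garlic_1 from where it was at the start of the episode above 0.03 m).
It also fails if it takes over 42 s, if anything falls off the work surface, if the arm or the gripper's body presses on something with over 40 N, if the wrist force passes 120 N, or if a joint passes its speed limit or range.

## Working session

There is one attempt and no reset: what is moved stays moved. The work goes in short steps, Python scripts to look and compute and a tool call to move; the robot and the scene stay as the last step left them, time stands still between calls to the robot, and variables do not carry over. Pictures are saved under pics/ and viewed, and the job is handed in when it is done.

Besides the shell and the picture viewer there is one more tool, called as name(argument=value, ...), one argument or row to a line, values as JSON. step_arm: Moves the arm, as the interface text tells. Its arguments: {"type":"object","properties":{"dr":{"type":"array"},"xyz":{"type":"array"},"gripper":{"type":"array"},"squeeze":{"type":"number"}},"required":["dr","xyz","gripper"]}

```bash
mkdir -p pics; cat > h.py <<'E'
import numpy as np,cv2,pickle
from workcell import bot
def snap(n,tag):
    p=bot.camera(n); cv2.imwrite(f'pics/{tag}.png',p['image'][:,:,::-1]); 
    return p
def proj(p,X):
    c=np.asarray(p['R'])@np.asarray(X,float)+np.asarray(p['t']); s=c[:2]/c[2]; r2=s@s; s=s*(1+p['k1']*r2)
    K=np.asarray(p['camera_matrix']); return np.array([K[0,0]*s[0]+K[0,2],K[1,1]*s[1]+K[1,2]])
def ray(p,uv):
    K=np.asarray(p['camera_matrix']); d=np.array([(uv[0]-K[0,2])/K[0,0],(uv[1]-K[1,2])/K[1,1]]); s=d.copy()
    for _ in range(30): s=d/(1+p['k1']*(s@s))
    R=np.asarray(p['R']); return -R.T@np.asarray(p['t']), R.T@np.array([s[0],s[1],1])
def atz(p,uv,z):
    o,d=ray(p,uv); return o+d*(z-o[2])/d[2]
E
python3 - <<'E'
from h import *
for n in ['scene','top']:
    p=snap(n,n+'0'); pickle.dump(p,open(n+'0.pkl','wb'))
    print(n,np.round(p['camera_matrix'],1).tolist(),p['k1'],np.round(-np.array(p['R']).T@p['t'],3))
    for t in ['vacuum','nozzle','clip','holder','spice_jar_1','tin_3','garlic_1']:
        for r in bot.regions_of(p,t)[:4]: print(t,round(r['p'],2),np.round(r['box'],1))
print(bot.get_obs())
E
```

```text
scene [[525.2, 0.0, 324.9], [0.0, 525.2, 245.2], [0.0, 0.0, 1.0]] 0.04198632842333719 [-0.35  -0.471  0.674]
vacuum 0.86 [386.7 309.   50.8  61.4]
vacuum 0.26 [389.2 266.8  24.2  40.8]
nozzle 0.88 [390.5 263.8  18.6  36.1]
holder 0.95 [253.4 266.4  42.6  48.3]
holder 0.87 [310.4 295.2  48.9  44.2]
spice_jar_1 0.94 [350.2 259.8  18.9  44.5]
tin_3 0.83 [200.8 258.9  26.9  36.2]
garlic_1 0.76 [488.1 324.6  33.2  32.1]
top [[555.3, 0.0, 324.9], [0.0, 555.3, 242.3], [0.0, 0.0, 1.0]] -0.15089680208598727 [0.39  0.036 1.19 ]
vacuum 0.78 [390.4 280.2  50.8  50. ]
nozzle 0.98 [400.6 275.6  22.1  24.2]
nozzle 0.21 [322.2 222.8  22.   26.2]
clip 0.49 [391.1 272.1   7.1   9. ]
holder 0.82 [227.6 279.1  53.9  57.7]
holder 0.68 [305.8 284.4  43.7  49.8]
spice_jar_1 0.72 [323.5 220.6  19.7  29.1]
tin_3 0.62 [161.4 292.6  31.5  25.5]
garlic_1 0.76 [477.8 259.9  28.7  22.7]
{'time': 0.8, 'q': array([ 6.88706468e+01,  4.97508316e+00,  1.00796164e+01,  9.50993270e+01,
       -2.77613918e-04,  9.00015570e+01]), 'qd': array([-0.06964748, -0.05812635, -0.02389133, -0.0396523 , -0.05280294,
        0.03980387]), 'joint_efforts': array([-3.58633069e-04, -5.20038950e+01,  4.64844418e+01,  9.90663357e-04,
        6.92582103e-05,  1.75979380e-05]), 'ee_pos': array([0.19826409, 0.51302646, 0.20153335]), 'tcp_rot': array([1.79994794e+02, 2.77472440e-04, 1.58869090e+02]), 'wrist_force': array([-0.04641242, -0.22112705,  0.16404603]), 'torque': array([-0.02056366,  0.05381999,  0.0042692 ]), 'opening': 0.08527302180034527}
```

```bash
python3 - <<'E'
import cv2
a=cv2.imread('pics/scene0.png')[200:360,180:520]; cv2.imwrite('pics/sc.png',cv2.resize(a,(800,376),interpolation=2))
a=cv2.imread('pics/top0.png')
cv2.imwrite('pics/tc.png',cv2.resize(a[200:330,140:500],(800,289),interpolation=2))
cv2.imwrite('pics/tv.png',cv2.resize(a[240:320,350:430],(600,600),interpolation=2))
cv2.imwrite('pics/th.png',cv2.resize(a[240:320,190:340],(800,427),interpolation=2))
E
```

```text
(no output)
```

View pics/scene0.png

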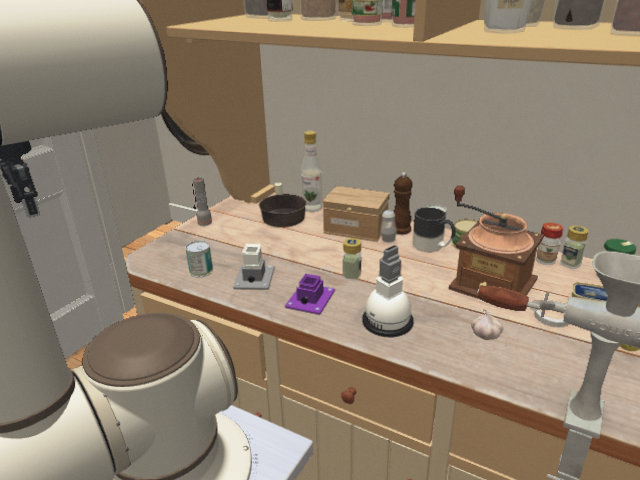

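View pics/sc.png

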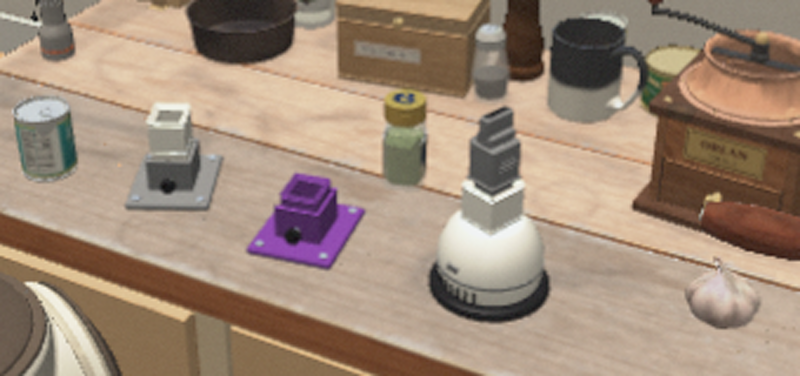

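View pics/tc.png

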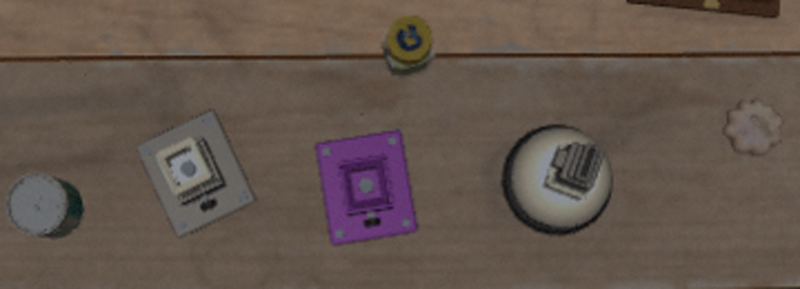

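View pics/tv.png

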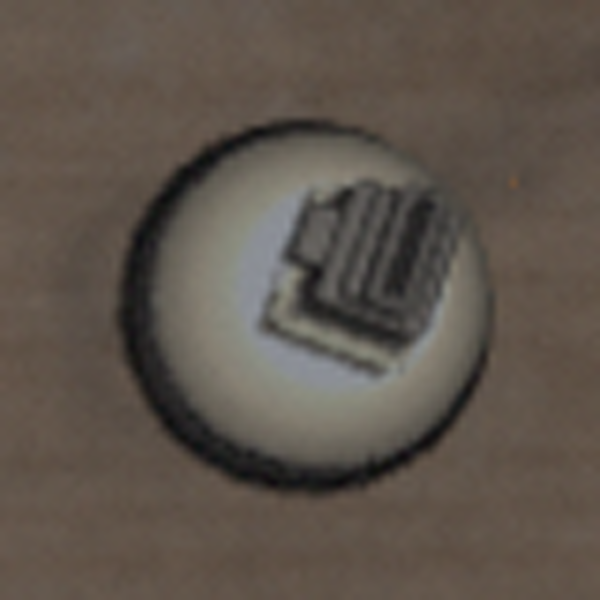

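View pics/th.png

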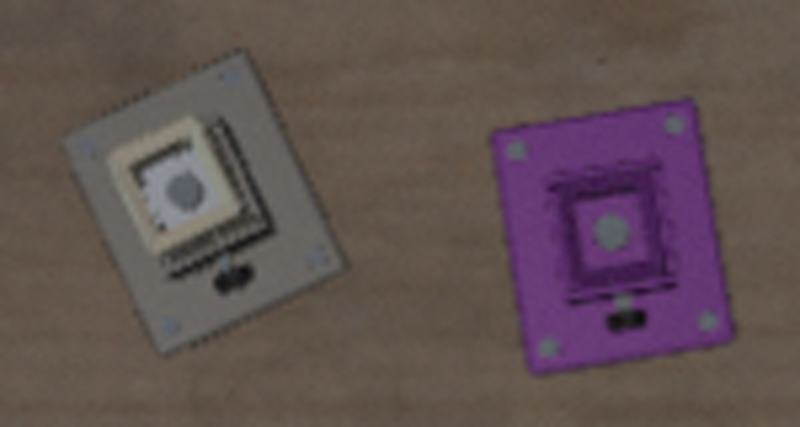

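Candidates: the grey holder is at scene (253,266) and top (228,279). The purple look-alike at scene (310,295) and top (306,284) is not meant, so I choose the grey one. There is only one vacuum with its nozzle, at scene (388,290) and top (390,280). Next I fit poses and crop close.

```bash
python3 - <<'E'
from h import *
for n,(u,v) in {'scene':(253,262),'top':(228,279)}.items():
    a=cv2.imread(f'pics/{n}0.png')[v-32:v+33,u-32:u+33]; a=cv2.resize(a,(390,390),interpolation=2)
    b=cv2.imread(f'pics/{n}0.png'); u,v=(389,285) if n=='scene' else (392,278)
    b=cv2.resize(b[v-50:v+51,u-50:u+51],(390,390),interpolation=2)
    cv2.imwrite(f'pics/close_{n}.png',np.hstack([a,b]))
p=pickle.load(open('top0.pkl','rb')); s=pickle.load(open('scene0.pkl','rb'))
for nm,uv,z in [('vac',(390.4,280.2),0.02),('noz',(400.6,275.6),.177),('hold',(227.6,279.1),0.0),('purple',(305.8,284.4),0),('jar',(323.5,219),.09),('tin',(157,292),.07),('garlic',(477.8,259.9),.03)]: print(nm,np.round(atz(p,uv,z),3))
print(np.round(p['R'],3))
E
```

```text
vac [ 0.489 -0.14   0.02 ]
noz [ 0.484 -0.135  0.177]
hold [0.496 0.208 0.   ]
purple [0.484 0.04  0.   ]
jar [0.608 0.003 0.09 ]
tin [0.464 0.342 0.07 ]
garlic [ 0.53  -0.329  0.03 ]
[[-0.011 -0.999  0.031]
 [-0.988  0.007 -0.153]
 [ 0.153 -0.032 -0.988]]
```

View pics/close_scene.png

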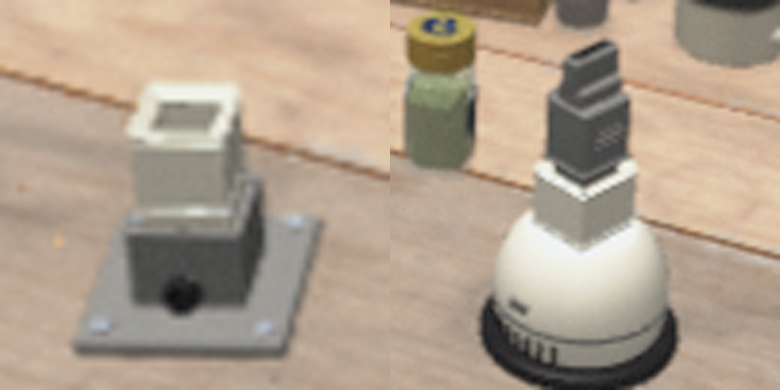

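View pics/close_top.png

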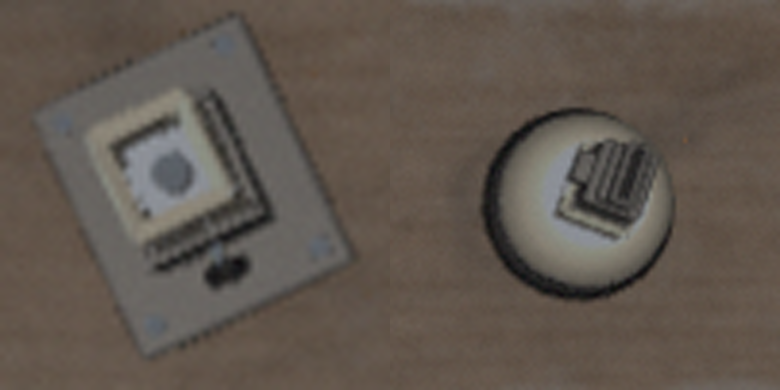

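```bash
cat > fit.py <<'E'
from h import *
from scipy.optimize import minimize
def box(x0,x1,y0,y1,z0,z1): return np.array([[x,y,z] for x in(x0,x1) for y in (y0,y1) for z in(z0,z1)])
def disc(r,z,n=40):
    a=np.linspace(0,2*np.pi,n,endpoint=False); return np.c_[r*np.cos(a),r*np.sin(a),0*a+z]
def T(pts,x,y,yaw,z=0):
    c,s=np.cos(yaw),np.sin(yaw); return pts@np.array([[c,s,0],[-s,c,0],[0,0,1]])+[x,y,z]
S=8
def sil(p,parts,roi):
    u0,v0,u1,v1=roi; m=np.zeros(((v1-v0)*S,(u1-u0)*S),np.uint8)
    for P in parts:
        q=np.array([proj(p,X) for X in P]); q=(q-[u0,v0]+.5)*S
        cv2.fillConvexPoly(m,cv2.convexHull(q.astype(np.float32)).astype(np.int32),1)
    return cv2.resize(m.astype(np.float32),(u1-u0,v1-v0),interpolation=cv2.INTER_AREA)
def nozzle_parts(): return [box(-.017,.017,-.015,.015,.038,.076),np.vstack([box(-.017,.017,-.015,.015,.075,.076),box(-.016,.016,-.006,.006,.101,.102)]) ,box(-.008,.008,.015,.023,.051,.071),box(-.016,.016,-.006,.006,.076,.102)]
E
cat > f1.py <<'E'
from fit import *
P={n:pickle.load(open(n+'0.pkl','rb')) for n in('scene','top')}
# refresh shots for networks
pics={n:bot.camera(n) for n in('scene','top')}
M={}
for n in pics:
    for t in('nozzle','holder','vacuum'):
        rs=bot.regions_of(pics[n],t)
        if t=='holder': rs=[r for r in rs if r['box'][0]<(280 if n=='scene' else 265)]
        M[n,t]=(rs[0]['region'].astype(np.float32),rs[0]['box'])
pickle.dump((pics,M),open('m.pkl','wb'))
E
python3 f1.py; cat > f2.py <<'E'
from fit import *
pics,M=pickle.load(open('m.pkl','rb'))
def roi(b): return [int(b[0]-b[2]/2-8),int(b[1]-b[3]/2-8),int(b[0]+b[2]/2+9),int(b[1]+b[3]/2+9)]
def cost(parts,t,w={'scene':1,'top':1}):
    c=0
    for n in w:
        m,b=M[n,t]; r=roi(b); s=sil(pics[n],parts,r); c+=w[n]*np.abs(s-cv2.GaussianBlur(m[r[1]:r[3],r[0]:r[2]],(0,0),.01)).sum()/m.sum()
    return c
def fit(f,x0,step):
    from itertools import product
    best=None
    sim=np.vstack([x0]+[np.array(x0)+np.eye(len(x0))[i]*step[i] for i in range(len(x0))])
    r=minimize(f,x0,method='Nelder-Mead',options=dict(initial_simplex=sim,maxiter=600,xatol=1e-4,fatol=1e-4)); return r
for w in ({'scene':1,'top':1},{'top':1},{'scene':1}):
  for yaw in (-.5,-.2):
    r=fit(lambda v:cost([T(p,v[0],v[1],v[2],.075) for p in nozzle_parts()],'nozzle',w),[.484,-.137,yaw],[.008,.008,.15]); print('noz',list(w),np.round(r.x,4),np.degrees(r.x[2]).round(1),round(r.fun,3))
def hold(v): 
    x,y,yaw,h,tp=v
    return [T(p,x,y,yaw) for p in [box(-.05,.05,-.042,.042,0,tp),box(-.02,.02,-.018,.018,.0,h),box(-.026,.026,-.024,.018,0,.042),]]
for w in ({'scene':1,'top':1},{'top':1},{'scene':1}):
  for yaw in (.45,.45-np.pi):
    r=fit(lambda v:cost(hold(v),'holder',w),[.496,.208,yaw,.07,.006],[.006,.006,.1,.01,.003]); print('hold',list(w),np.round(r.x,4),np.degrees(r.x[2]).round(1),round(r.fun,3))
def vac(v):
    x,y,a,hf=v
    return [T(p,x,y,0) for p in [np.vstack([disc(.054,0),disc(.054,hf)]),np.vstack([disc(.047,hf),disc(.047,.03),disc(a,.072)])]]+[T(box(-.02,.02,-.018,.018,.07,.109),x,y,-.35)]
for w in ({'top':1},{'scene':1},{'scene':1,'top':1}):
    r=fit(lambda v:cost(vac(v),'vacuum',w),[.485,-.137,.025,.012],[.006,.006,.01,.004]); print('vac',list(w),np.round(r.x,4),round(r.fun,3))
E
python3 f2.py
```

```text
noz ['scene', 'top'] [ 0.4883 -0.1418 -0.2428] -13.9 0.413
noz ['scene', 'top'] [ 0.4888 -0.1433 -0.0798] -4.6 0.411
noz ['top'] [ 0.4885 -0.1401 -0.4129] -23.7 0.114
noz ['top'] [ 0.4885 -0.1405 -0.3087] -17.7 0.113
noz ['scene'] [ 0.4795 -0.1474 -0.0987] -5.7 0.098
noz ['scene'] [ 0.4799 -0.1472 -0.1071] -6.1 0.099
hold ['scene', 'top'] [0.4981 0.2063 0.4338 0.0819 0.0049] 24.9 0.112
hold ['scene', 'top'] [ 0.4986  0.2061 -2.7049  0.0807  0.004 ] -155.0 0.113
hold ['top'] [0.4983 0.2062 0.442  0.065  0.0138] 25.3 0.037
hold ['top'] [ 0.4983  0.2062 -2.6996  0.065   0.0138] -154.7 0.037
hold ['scene'] [0.4969 0.205  0.4751 0.0828 0.0037] 27.2 0.04
hold ['scene'] [ 0.4969  0.2046 -2.6783  0.083   0.0042] -153.5 0.043
vac ['top'] [ 0.4891 -0.1413  0.028   0.0151] 0.298
vac ['scene'] [ 0.4893 -0.1438  0.0325  0.0063] 0.132
vac ['scene', 'top'] [ 0.4896 -0.1428  0.0339  0.0035] 0.428
```

```bash
cat > ov.py <<'E'
from fit import *
pics,M=pickle.load(open('m.pkl','rb'))
E=[(0,1),(0,2),(0,4),(3,1),(3,2),(3,7),(5,1),(5,4),(5,7),(6,2),(6,4),(6,7)]
def draw(n,c,hw,items,out,k=10):
    u0,v0=c[0]-hw,c[1]-hw; im=cv2.resize(pics[n]['image'][v0:c[1]+hw,u0:c[0]+hw,::-1],None,fx=k,fy=k,interpolation=2)
    f=lambda X:tuple(int(a) for a in (proj(pics[n],X)-[u0,v0]+.5)*k)
    for P,col in items:
        if len(P)==8:
            for a,b in E: cv2.line(im,f(P[a]),f(P[b]),col,1)
        else: cv2.polylines(im,[np.array([f(X) for X in P])],True,col,1)
    return im
def vn(x,y,yaw):
    nb=nozzle_parts(); G=(0,255,0);R=(0,0,255);B=(255,128,0)
    L=[(T(nb[0],x,y,yaw,.075),G),(T(nb[2],x,y,yaw,.075),R),(T(nb[3],x,y,yaw,.075),G),(T(box(-.02,.02,-.018,.018,.075,.109),x,y,yaw),B),(T(disc(.054,0),x,y,0),B)]
    return L
def hd(x,y,yaw,h,tp=.005):
    G=(0,255,0);R=(0,0,255);B=(255,128,0)
    return [(T(box(-.05,.05,-.042,.042,0,tp),x,y,yaw),G),(T(box(-.02,.02,-.018,.018,h-.034,h),x,y,yaw),B),(T(box(-.026,.026,-.024,.018,tp,.042),x,y,yaw),R)]
E
python3 - <<'E'
from ov import *
I=vn(.4885,-.141,np.radians(-20)); H=hd(.498,.206,np.radians(25.5),.08)
cv2.imwrite('pics/ov1.png',np.hstack([draw('scene',(389,285),40,I,0,5),draw('top',(392,278),32,I,0,6)[:400]]) if 0 else np.hstack([draw('scene',(389,285),50,I,0,4),draw('top',(394,278),40,I,0,5)]))
cv2.imwrite('pics/ov2.png',np.hstack([draw('scene',(253,262),33,H,0,6),draw('top',(228,279),33,H,0,6)]))
m=M['scene','nozzle']; print(m[1]); 
a=pics['scene']['image'][:,:,::-1].copy(); a[m[0]>0]=(0,0,255); b=pics['top']['image'][:,:,::-1].copy(); b[M['top','vacuum'][0]>0]=(0,0,255)
cv2.imwrite('pics/mk.png',np.hstack([cv2.resize(a[235:335,339:439],(400,400)),cv2.resize(b[228:328,344:444],(400,400))]))
E
```

```text
[389.4, 263.9, 22.9, 32.9]
```

View pics/ov1.png

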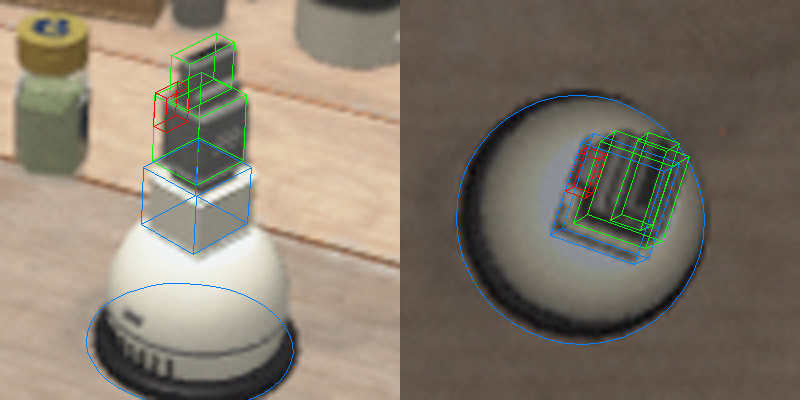

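View pics/ov2.png

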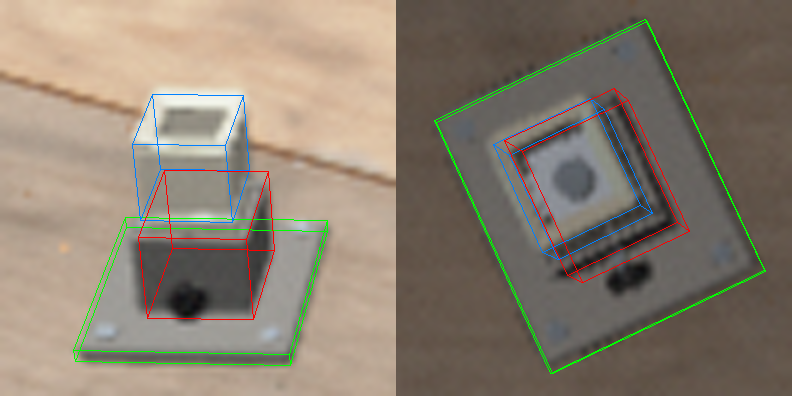

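View pics/mk.png

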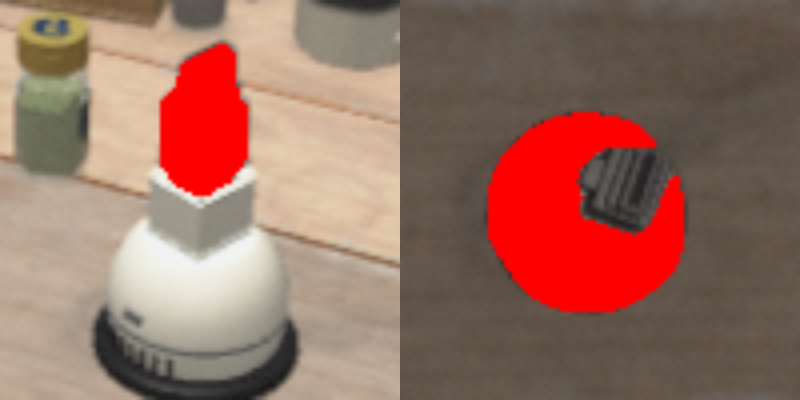

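```bash
python3 - <<'E'
from ov import *
c=(228,279)
a=draw('top',c,33,[],0,12); cv2.imwrite('pics/a.png',cv2.resize(a[150:640,50:750],None,fx=1.1,fy=1.1))
H=hd(.498,.206,np.radians(25.5),.083)
b=draw('top',c,33,H[:2],0,12); cv2.imwrite('pics/b.png',b[100:690])
s=draw('scene',(253,262),30,[],0,10); cv2.imwrite('pics/c.png',s)
E
```

```text
(no output)
```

View pics/a.png

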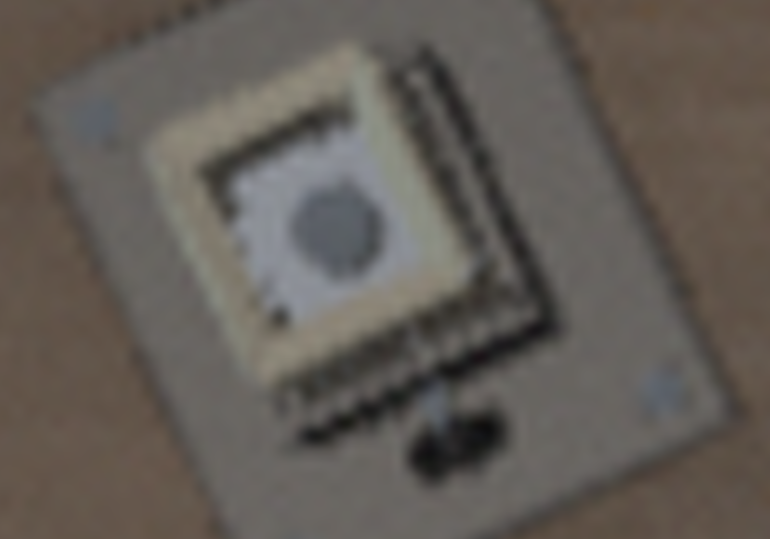

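View pics/b.png

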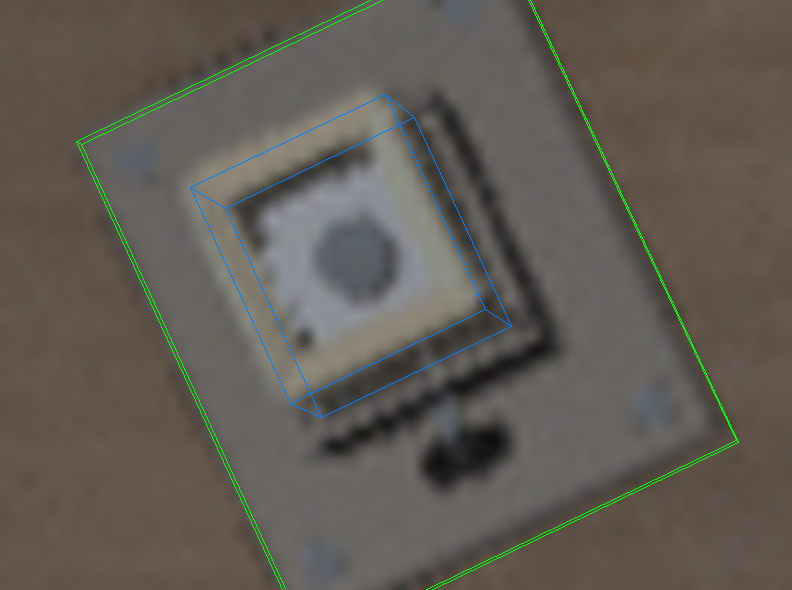

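View pics/c.png

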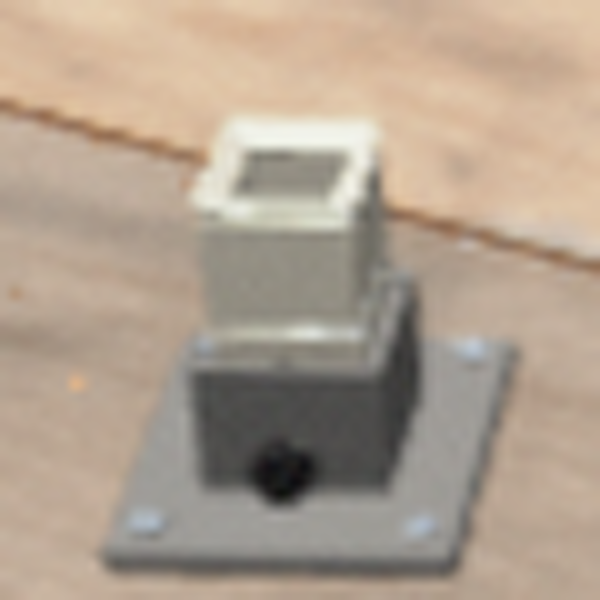

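```bash
cat > f3.py <<'E'
exec(open('f2.py').read().split("for w in")[0])
def sil2(p,parts,roi,off): 
    r=[roi[0],roi[1],roi[2],roi[3]]; 
    q=dict(p); K=np.array(p['camera_matrix']).copy(); K[:2,2]+=off; q['camera_matrix']=K; return sil(q,parts,r)
def c2(parts,t,off):
    c=0
    for n in('scene','top'):
        m,b=M[n,t]; r=roi(b); s=sil2(pics[n],parts,r,off if n=='scene' else [0,0]); c+=np.abs(s-m[r[1]:r[3],r[0]:r[2]]).sum()/m.sum()
    return c
for yaw in(-.6,-.35,-.1):
    r=fit(lambda v:c2([T(p,v[0],v[1],v[2],.075) for p in nozzle_parts()],'nozzle',v[3:]),[.486,-.139,yaw,1,1],[.006,.006,.15,1,1]); print(np.round(r.x,4),np.degrees(r.x[2]).round(1),round(r.fun,3))
for yaw in np.radians([-14,-18,-22,-26,-30]):
    r=fit(lambda v:c2([T(p,v[0],v[1],yaw,.075) for p in nozzle_parts()],'nozzle',v[2:]),[.486,-.139,1,1],[.006,.006,1,1]); print(np.degrees(yaw).round(),np.round(r.x,4),round(r.fun,3))
E
python3 f3.py
python3 - <<'E'
from ov import *
L=[draw('top',(396,276),16,vn(.488,-.140,np.radians(y))[:3],0,12) for y in (-18,-24)]
cv2.imwrite('pics/d.png',np.hstack(L)); cv2.imwrite('pics/e.png',np.hstack([draw('top',(396,276),16,[],0,12),draw('scene',(392,270),20,[],0,10)[:384]]))
E
```

```text
[ 0.4885 -0.1409 -0.3182  0.8311  2.9889] -18.2 0.229
[ 0.4884 -0.1402 -0.2717  1.4803  3.1196] -15.6 0.222
[ 0.4885 -0.1408 -0.2523  1.2996  2.7711] -14.5 0.226
-14.0 [ 0.4884 -0.1406  1.248   3.1599] 0.225
-18.0 [ 0.4885 -0.1401  1.5641  2.9958] 0.227
-22.0 [ 0.4886 -0.1395  2.2899  2.7442] 0.254
-26.0 [ 0.4886 -0.1399  1.3466  3.2624] 0.25
-30.0 [ 0.4885 -0.14    1.4093  3.1213] 0.268
```

View pics/d.png

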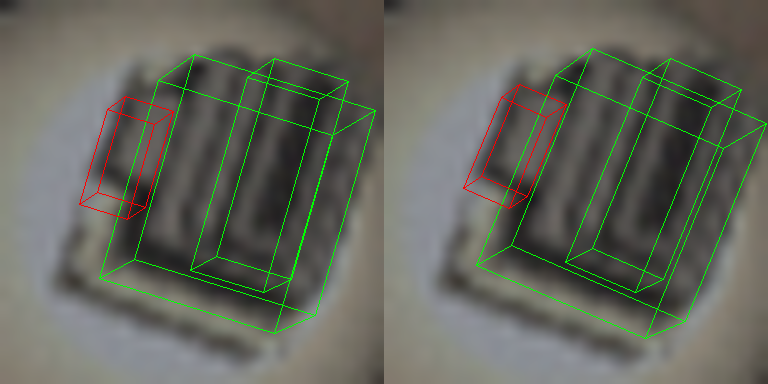

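View pics/e.png

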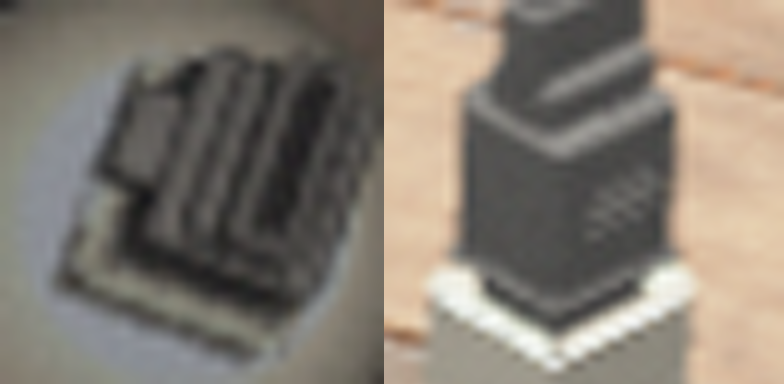

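The overlays give these poses:
- **Nozzle:** about (0.4885, -0.141), yaw about -19°, button toward +y.
- **Grey holder:** (0.498, 0.206), yaw about +25.5°. Its low sleeve side, the window side, faces the robot's left, and the cup rim is at about 0.082 m.

I move above the nozzle first.

step_arm(
  dr=[
    [0, 0, -0.037],
    [0, 0, -0.037],
    [0, 0, -0.037],
    [0, 0, -0.037],
    [0, 0, -0.037],
    [0, 0, -0.037],
    [0, 0, -0.037],
    [0, 0, -0.037],
  ],
  xyz=[
    [-12.67, -12.65, -0.35],
    [-12.67, -12.65, -0.35],
    [-12.67, -12.65, -0.35],
    [-12.67, -12.65, -0.35],
    [-12.67, -12.65, -0.35],
    [-12.67, -12.65, -0.35],
    [-12.67, -12.65, -0.35],
    [-12.67, -12.65, -0.35],
  ],
  gripper=[1, 1, 1, 1, 1, 1, 1, 1],
)

```text
time: 2.0
ee_pos: [0.3607, 0.1455, 0.2097]
tcp_rot: [180.0, 0.1, 161.0]
wrist_force: [1.4, 0.7, -0.1]
opening: 0.0855
```

```bash
cat > st.py <<'E'
import sys
from h import *
from scipy.spatial.transform import Rotation as Ro
o=bot.get_obs(); R=Ro.from_euler('xyz',o['tcp_rot'],degrees=True)
print('t',round(o['time'],2),'q',np.round(o['q'],1),'p',np.round(o['ee_pos'],4),'rot',np.round(o['tcp_rot'],2),'F',np.round(o['wrist_force'],1),'M',np.round(o['torque'],2),'op',round(o['opening'],4))
if len(sys.argv)>4:
    g=np.array([float(a) for a in sys.argv[1:4]]); Rg=Ro.from_euler('xyz',[180,0,float(sys.argv[4])],degrees=True)
    print('xyz',np.round(R.inv().apply(g-o['ee_pos'])/.04,3),'dr',np.round((R.inv()*Rg).as_rotvec(),4))
E
python3 st.py .4885 -.1415 .215 161
```

```text
t 2.0 q [ 22.  -16.7  -8.9  97.8  -0.   41. ] p [0.3607 0.1455 0.2097] rot [1.7996e+02 5.0000e-02 1.6101e+02] F [ 1.4  0.7 -0.1] M [ 0.01 -0.04  0.  ] op 0.0855
xyz [-5.356 -5.746 -0.133] dr [0.0008 0.0009 0.0002]
```

step_arm(
  dr=[
    [0, 0, 0],
    [0, 0, 0],
    [0, 0, 0],
    [0, 0, 0],
    [0, 0, 0],
    [0, 0, 0],
    [0, 0, 0],
    [0, 0, 0],
  ],
  xyz=[
    [-5.36, -5.75, -0.13],
    [-5.36, -5.75, -0.13],
    [-5.36, -5.75, -0.13],
    [-5.36, -5.75, -0.13],
    [-5.36, -5.75, -0.13],
    [-5.36, -5.75, -0.13],
    [-5.36, -5.75, -0.13],
    [-5.36, -5.75, -0.13],
  ],
  gripper=[1, 1, 1, 1, 1, 1, 1, 1],
)

```text
time: 2.8
ee_pos: [0.4884, -0.1415, 0.2138]
tcp_rot: [-180.0, -0.1, 160.8]
wrist_force: [0.2, 0.3, 0.5]
opening: 0.0853
```

```bash
python3 st.py .4885 -.1415 .115 161; python3 - <<'E'
from h import *
L=[]
for n,c in(('scene',(389,255)),('top',(396,270))):
    p=snap(n,n+'1'); L.append(cv2.resize(p['image'][c[1]-40:c[1]+40,c[0]-40:c[0]+40,::-1],(400,400),interpolation=2))
    o=bot.get_obs(); print(n,proj(p,o['ee_pos'])-c)
cv2.imwrite('pics/g1.png',np.hstack(L))
E
```

```text
t 2.8 q [-16.2  -0.4   5.9  96.4  -0.    3. ] p [ 0.4884 -0.1415  0.2138] rot [-1.7999e+02 -7.0000e-02  1.6082e+02] F [0.2 0.3 0.5] M [ 0.02 -0.01 -0.05] op 0.0853
xyz [-4.00e-03  2.00e-03  2.47e+00] dr [-0.0001 -0.0012 -0.0031]
scene [  0.55311664 -25.28523046]
top [10.29960085  1.57673057]
```

View pics/g1.png

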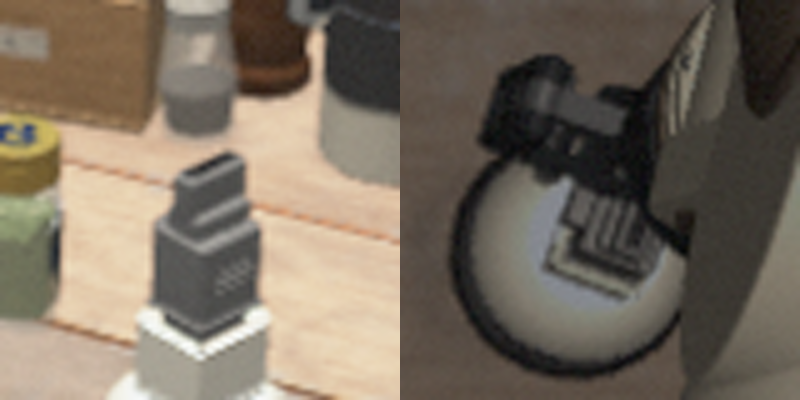

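View pics/scene1.png

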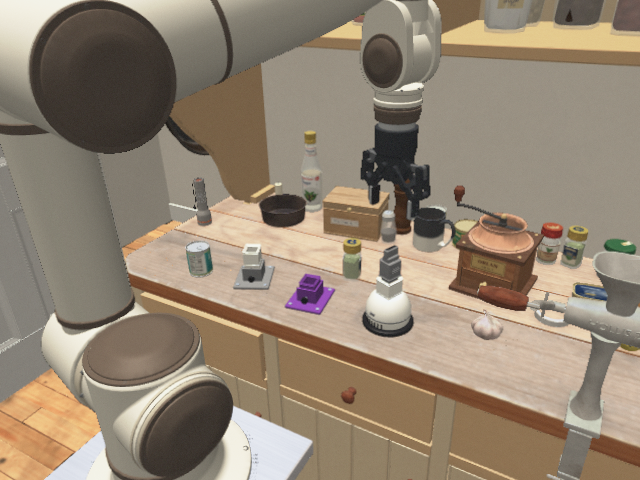

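View pics/top1.png

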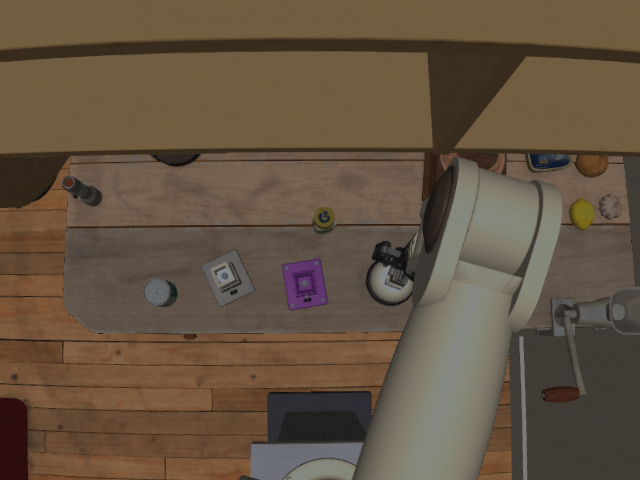

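```bash
python3 - <<'E'
from h import *
from scipy.spatial.transform import Rotation as Ro
L=[]
for n,c in(('scene',(392,190)),('top',(400,265))):
    p=snap(n,n+'2'); o=bot.get_obs(); R=Ro.from_euler('xyz',o['tcp_rot'],degrees=True)
    im=p['image'][:,:,::-1].copy(); k=5; h=40
    im=cv2.resize(im[c[1]-h:c[1]+h,c[0]-h:c[0]+h],None,fx=k,fy=k,interpolation=2)
    f=lambda X:tuple(int(a) for a in (proj(p,X)-[c[0]-h,c[1]-h]+.5)*k)
    for y in(-.057,-.0425,0,.0425,.057):
        for x in (-.011,.011):
            X=[o['ee_pos']+R.apply([x,y,z]) for z in(-.013,-.05,-.075)]
            for a,b in zip(X,X[1:]): cv2.line(im,f(a),f(b),(0,255,0),1)
    L.append(im); print(n,proj(p,[0,0,0]),proj(p,[0,0,.3]))
cv2.imwrite('pics/g2.png',np.hstack(L))
E
```

```text
scene [170.21117544 470.0138983 ] [132.57329135 305.03300444]
top [327.05073489 513.64999859] [333.58235306 573.92096549]
```

View pics/g2.png

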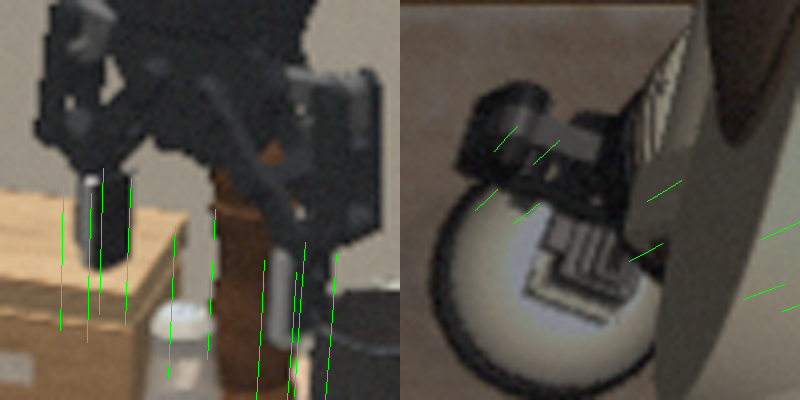

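step_arm(
  dr=[
    [0, 0, 0],
    [0, 0, 0],
    [0, 0, 0],
    [0, 0, 0],
    [0, 0, 0],
    [0, 0, 0],
    [0, 0, 0],
    [0, 0, 0],
  ],
  xyz=[
    [0, 0, 0],
    [0, 0, 0],
    [0, 0, 0],
    [0, 0, 0],
    [0, 0, 0],
    [0, 0, 0],
    [0, 0, 0],
    [0, 0, 0],
  ],
  gripper=[0.5, 0.5, 0.5, 0.5, 0.5, 0.5, 0.5, 0.5],
  squeeze=40,
)

```text
time: 3.8
ee_pos: [0.4881, -0.1399, 0.2145]
tcp_rot: [180.0, -0.0, 161.0]
wrist_force: [0.4, 0.2, -0.2]
opening: 0.043
```

```bash
cat > g.py <<'E'
from h import *
import sys
from scipy.spatial.transform import Rotation as Ro
L=[]; out=sys.argv[1]; dz=float(sys.argv[2])
P={}
for n in('scene','top'):
    p=snap(n,out+n); o=bot.get_obs(); R=Ro.from_euler('xyz',o['tcp_rot'],degrees=True)
    c=proj(p,o['ee_pos']-[0,0,0.0]).astype(int)+[0,-5]
    im=p['image'][:,:,::-1].copy(); k=5; h=40
    im=cv2.resize(im[c[1]-h:c[1]+h,c[0]-h:c[0]+h],None,fx=k,fy=k,interpolation=2)
    f=lambda X:tuple(int(a) for a in (proj(p,X)-[c[0]-h,c[1]-h]+.5)*k)
    w=o['opening']/2
    for y in(-w,w):
        X=[o['ee_pos']+R.apply([x,y,z]) for x,z in((-.011,dz),(.011,dz),(.011,dz-.038),(-.011,dz-.038))]
        for a,b in zip(X,X[1:]+X[:1]): cv2.line(im,f(a),f(b),(0,255,0),1)
    L.append(im); P[n]=p
pickle.dump((P,o),open(out+'.pkl','wb'))
cv2.imwrite(f'pics/{out}.png',np.hstack(L)); print(o['opening'],o['time'])
E
python3 g.py g3 0
```

```text
0.04255461538145797 3.9
```

View pics/g3.png

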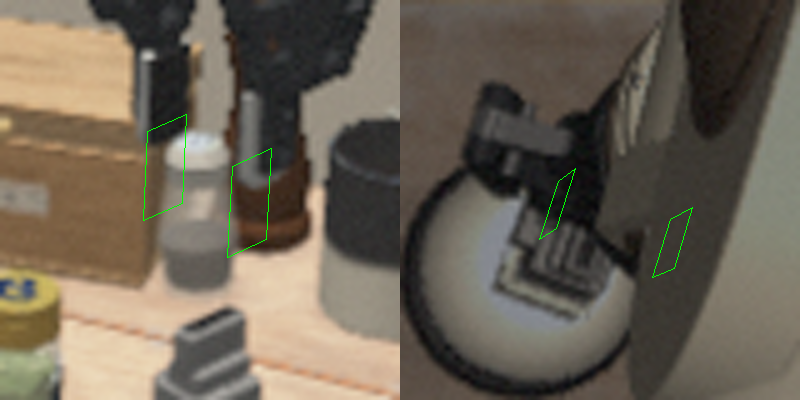

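```bash
python3 - <<'E'
from h import *
p=pickle.load(open('scene0.pkl','rb')); print(proj(p,[.198,.513,.2015]),proj(p,[.198,.513,.2145]),proj(p,[.198,.513,.2295]))
im=p['image'][:,:,::-1]; a=cv2.resize(im[120:260,0:120],None,fx=4,fy=4,interpolation=2)
P,o=pickle.load(open('g3.pkl','rb')); c=proj(P['top'],o['ee_pos']).astype(int)-[8,15]; print(c)
b=cv2.resize(P['top']['image'][c[1]-28:c[1]+28,c[0]-20:c[0]+20,::-1],(400,560),interpolation=2)
cv2.imwrite('pics/q.png',np.hstack([a,b[:560] if b.shape[0]==a.shape[0] else cv2.resize(b,(400,560))]))
E
```

```text
[ 32.56056001 226.4770749 ] [ 30.6708419  220.66715927] [ 28.45759239 213.87457589]
[398 256]
```

View pics/q.png

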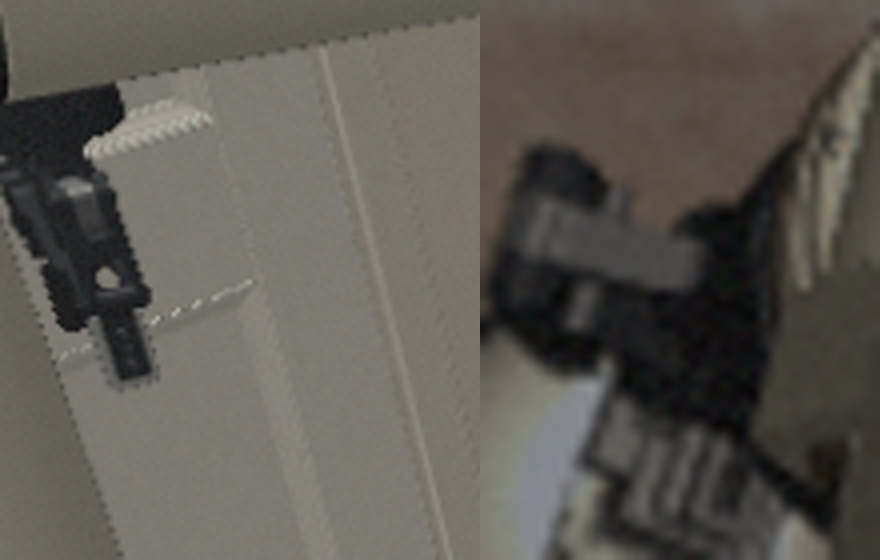

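step_arm(
  dr=[
    [0, 0, 0],
    [0, 0, 0],
    [0, 0, 0],
    [0, 0, 0],
    [0, 0, 0],
    [0, 0, 0],
    [0, 0, 0],
    [0, 0, 0],
  ],
  xyz=[
    [0, 0, 0],
    [0, 0, 0.4],
    [0, 0, 0.8],
    [0, 0, 1.2],
    [0, 0, 1.6],
    [0, 0, 2.0],
    [0, 0, 2.2],
    [0, 0, 2.2],
  ],
  gripper=[0.75, 0.75, 0.75, 0.75, 0.75, 0.75, 0.75, 0.75],
)

```text
time: 4.7
ee_pos: [0.4876, -0.1397, 0.1256]
tcp_rot: [-180.0, -0.1, 161.0]
wrist_force: [-0.7, -0.1, 0.3]
opening: 0.0644
```

```bash
python3 st.py .4885 -.1415 .115 161;python3 st.py .4885 -.1415 .115 161; python3 g.py g4 0;python3 st.py .4885 -.1415 .115 161
```

```text
t 4.7 q [-16.   -1.6  -5.1  86.6  -0.    3. ] p [ 0.4876 -0.1397  0.1256] rot [-1.7999e+02 -1.0000e-01  1.6099e+02] F [-0.7 -0.1  0.3] M [ 0.    0.03 -0.  ] op 0.0644
xyz [-0.036 -0.035  0.264] dr [-0.0001 -0.0017 -0.0002]
t 4.7 q [-16.   -1.6  -5.1  86.6  -0.    3. ] p [ 0.4876 -0.1397  0.1256] rot [-1.7999e+02 -1.0000e-01  1.6099e+02] F [-0.7 -0.1  0.3] M [ 0.    0.03 -0.  ] op 0.0644
xyz [-0.036 -0.035  0.264] dr [-0.0001 -0.0017 -0.0002]
0.064627242084972 4.8
t 4.8 q [-16.   -1.7  -5.   86.7  -0.    3. ] p [ 0.4883 -0.1399  0.1271] rot [1.8000e+02 3.0000e-02 1.6099e+02] F [-0.2  0.1  0.9] M [-0.03 -0.01 -0.  ] op 0.0646
xyz [-0.016 -0.036  0.303] dr [ 0.      0.0006 -0.0002]
```

View pics/g4.png

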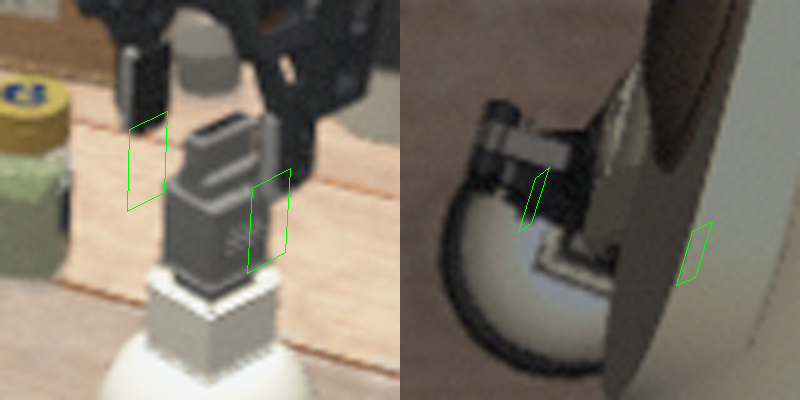

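step_arm(
  dr=[
    [0, 0, 0],
    [0, 0, 0],
    [0, 0, 0],
    [0, 0, 0],
    [0, 0, 0],
    [0, 0, 0],
    [0, 0, 0],
    [0, 0, 0],
  ],
  xyz=[
    [0, 0, 0.1],
    [0, 0, 0.2],
    [0, 0, 0.3],
    [0, 0, 0.4],
    [0, 0, 0.45],
    [0, 0, 0.45],
    [0, 0, 0.45],
    [0, 0, 0.45],
  ],
  gripper=[0.75, 0.75, 0.75, 0.75, 0.65, 0.65, 0.65, 0.65],
)

```text
time: 5.6
ee_pos: [0.4883, -0.1399, 0.1087]
tcp_rot: [-180.0, 0.0, 161.0]
wrist_force: [-0.1, 0.1, -0.2]
opening: 0.0556
```

```bash
python3 g.py g5 0;python3 st.py .4885 -.1415 .115 161;python3 - <<'E'
from h import *
P,o=pickle.load(open('g5.pkl','rb'))
a=cv2.resize(P['scene']['image'][220:300,350:440,::-1],(675,600),interpolation=2); cv2.imwrite('pics/g5z.png',a)
E
```

```text
0.0554275755848712 5.7
t 5.7 q [-16.   -1.7  -7.   84.7   0.    3. ] p [ 0.4883 -0.1399  0.1087] rot [1.8000e+02 2.0000e-02 1.6099e+02] F [-0.2  0.4 -0.3] M [-0.03 -0.05 -0.01] op 0.0554
xyz [-0.018 -0.036 -0.158] dr [ 0.      0.0003 -0.0002]
```

View pics/g5.png

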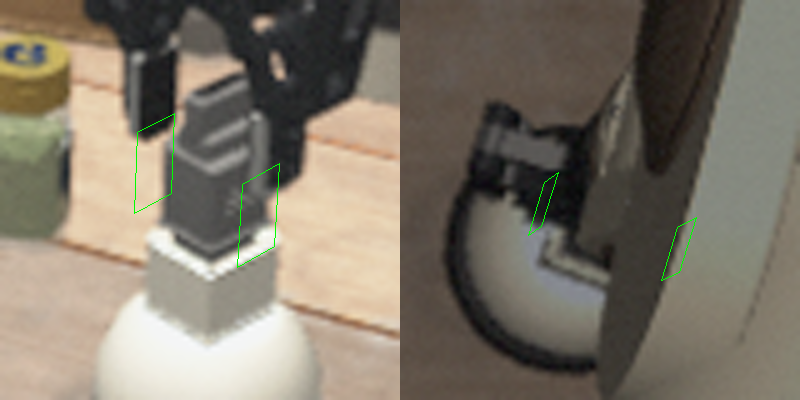

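View pics/g5z.png

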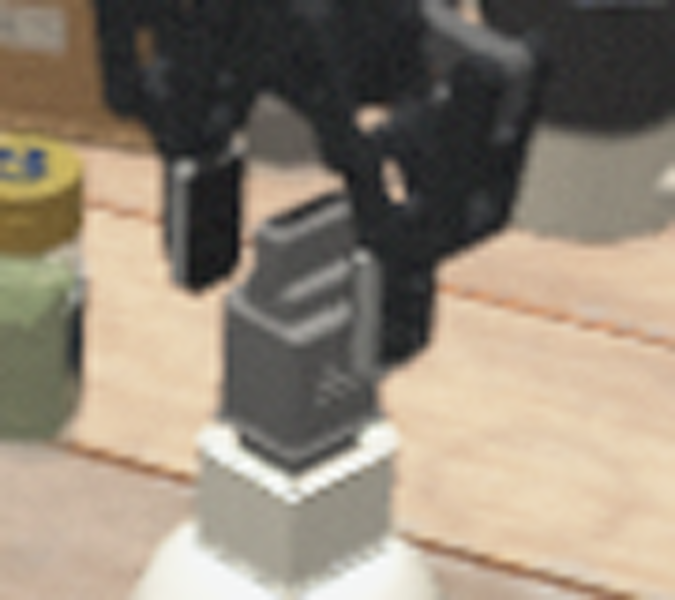

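```bash
python3 - <<'E'
from h import *
from fit import *
P,o=pickle.load(open('g5.pkl','rb'))
n='top';k=14;u0,v0=375,240
im=cv2.resize(P[n]['image'][v0:v0+42,u0:u0+50,::-1],None,fx=k,fy=k,interpolation=2)
f=lambda X:tuple(int(a) for a in (proj(P[n],X)-[u0,v0]+.5)*k)
from scipy.spatial.transform import Rotation as Ro
R=Ro.from_euler('xyz',o['tcp_rot'],degrees=True); w=o['opening']/2
for dz,col in((.006,(0,255,0)),(.028,(0,0,255))):
  for z in (0,.034):
    q=[o['ee_pos']+[0,0,dz+z]+R.apply([x,y,0]) for x,y in((-.011,w),(.011,w),(.011,w+.0145),(-.011,w+.0145))]
    for a,b in zip(q,q[1:]+q[:1]): cv2.line(im,f(a),f(b),col,1)
cv2.imwrite('pics/g5t.png',im)
p=P['scene']
for dz in(.0,.006,.028): 
    print(dz,[np.round((proj(p,o['ee_pos']+[0,0,dz]+R.apply([x,y,0]))-[350,220]+.5)*7.5) for x in(-.011,.011) for y in(w,-w)])
print(R.as_matrix().round(2))
E
```

```text
0.0 [array([235., 373.]), array([390., 452.]), array([179., 402.]), array([334., 483.])]
0.006 [array([235., 354.]), array([391., 433.]), array([180., 383.]), array([335., 464.])]
0.028 [array([238., 284.]), array([395., 361.]), array([182., 313.]), array([339., 392.])]
[[-0.95  0.33  0.  ]
 [ 0.33  0.95 -0.  ]
 [-0.    0.   -1.  ]]
```

View pics/g5t.png

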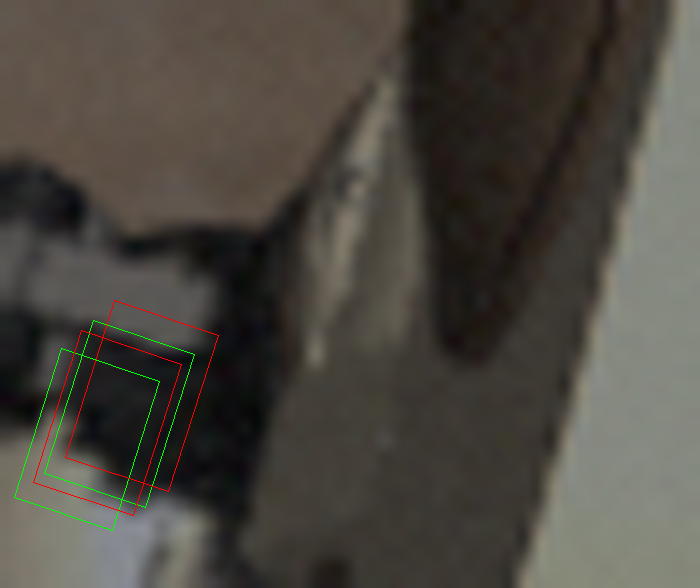

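step_arm(
  dr=[
    [0, 0, 0],
    [0, 0, 0],
    [0, 0, 0],
    [0, 0, 0],
    [0, 0, 0],
    [0, 0, 0],
    [0, 0, 0],
    [0, 0, 0],
  ],
  xyz=[
    [0.05, -0.02, 0],
    [0.05, -0.02, 0.05],
    [0.05, -0.02, 0.1],
    [0.05, -0.02, 0.15],
    [0.05, -0.02, 0.2],
    [0.05, -0.02, 0.25],
    [0.05, -0.02, 0.25],
    [0.05, -0.02, 0.25],
  ],
  gripper=[0.65, 0.65, 0.65, 0.65, 0.65, 0.65, 0.65, 0.65],
)

```text
time: 6.5
ee_pos: [0.486, -0.14, 0.0985]
tcp_rot: [-180.0, -0.0, 161.0]
wrist_force: [-0.3, 0.8, -0.0]
opening: 0.0553
```

```bash
python3 g.py g6 0.0;python3 st.py; python3 - <<'E'
from h import *
P,o=pickle.load(open('g6.pkl','rb'))
a=cv2.resize(P['scene']['image'][220:300,350:440,::-1],(675,600),interpolation=2); cv2.imwrite('pics/g6z.png',a)
E
```

```text
0.055593184917694154 6.6
t 6.6 q [-16.1  -1.9  -8.3  83.6  -0.    2.9] p [ 0.4861 -0.14    0.0986] rot [-180.      0.    160.99] F [ 0.3 -0.9  0.4] M [-0.    0.09  0.01] op 0.0556
```

View pics/g6z.png

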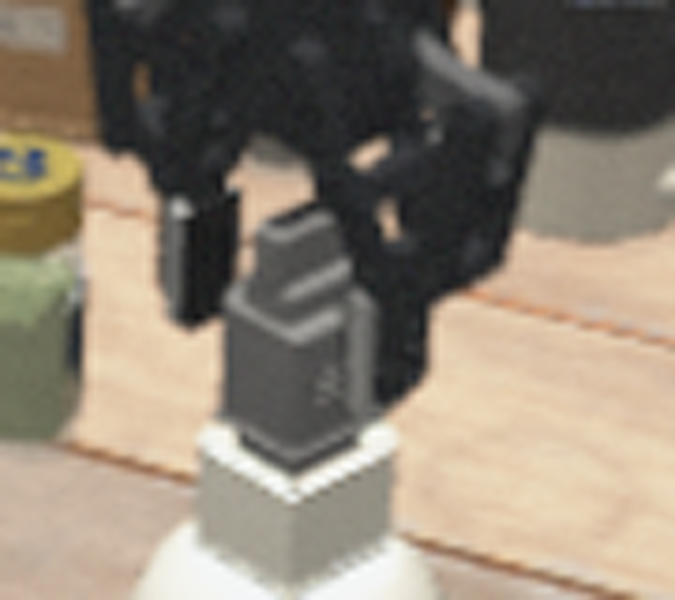

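step_arm(
  dr=[
    [0, 0, 0],
    [0, 0, 0],
    [0, 0, 0],
    [0, 0, 0],
    [0, 0, 0],
    [0, 0, 0],
    [0, 0, 0],
    [0, 0, 0],
  ],
  xyz=[
    [0, 0, 0.05],
    [0, 0, 0.1],
    [0, 0, 0.15],
    [0, 0, 0.2],
    [0, 0, 0.22],
    [0, 0, 0.22],
    [0, 0, 0.22],
    [0, 0, 0.22],
  ],
  gripper=[0.6, 0.6, 0.6, 0.5, 0.49, 0.49, 0.49, 0.49],
  squeeze=30,
)

```text
time: 7.4
ee_pos: [0.4861, -0.1399, 0.0898]
tcp_rot: [180.0, 0.0, 161.0]
wrist_force: [0.8, 1.9, 0.8]
opening: 0.0418
```

```bash
python3 g.py g7 0.0;python3 st.py; python3 - <<'E'
from h import *
P,o=pickle.load(open('g7.pkl','rb'))
a=cv2.resize(P['scene']['image'][220:300,350:440,::-1],(675,600),interpolation=2); cv2.imwrite('pics/g7z.png',a)
E
```

```text
0.04209357579215617 7.5
t 7.5 q [-16.1  -1.8  -9.2  82.6   0.    2.9] p [ 0.486  -0.1399  0.0898] rot [180.     0.   160.99] F [0.9 1.6 0.7] M [ 0.44 -0.11  0.02] op 0.0421
```

View pics/g7z.png

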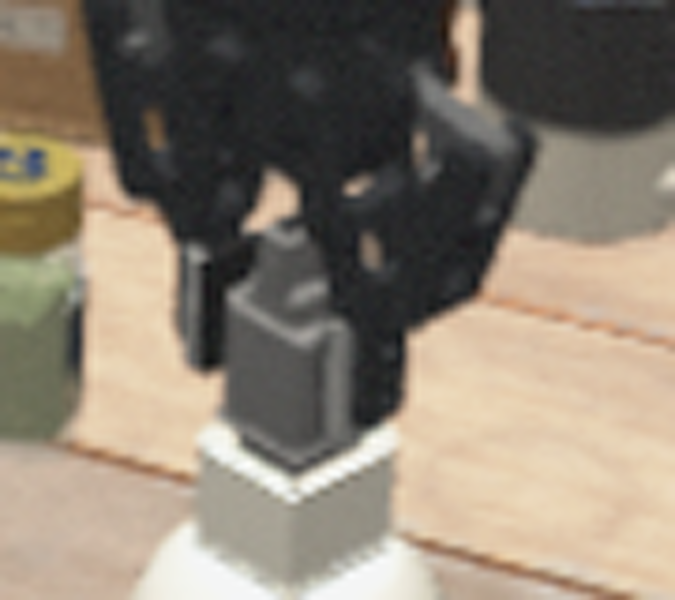

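step_arm(
  dr=[
    [0, 0, 0],
    [0, 0, 0],
    [0, 0, 0],
    [0, 0, 0],
    [0, 0, 0],
    [0, 0, 0],
    [0, 0, 0],
    [0, 0, 0],
  ],
  xyz=[
    [0, 0, 0],
    [0, 0, 0],
    [0, 0, 0],
    [0, 0, 0],
    [0, 0, 0],
    [0, 0, 0],
    [0, 0, 0],
    [0, 0, 0],
  ],
  gripper=[0.45, 0.4, 0.35, 0.3, 0.3, 0.3, 0.3, 0.3],
  squeeze=35,
)

```text
time: 8.3
ee_pos: [0.486, -0.1404, 0.0899]
tcp_rot: [-180.0, 0.0, 161.0]
wrist_force: [-3.1, -4.4, 5.1]
opening: 0.0313
```

```bash
python3 g.py g8 0.0;python3 st.py; python3 - <<'E'
from h import *
P,o=pickle.load(open('g8.pkl','rb'))
a=cv2.resize(P['scene']['image'][220:300,350:440,::-1],(675,600),interpolation=2); cv2.imwrite('pics/g8z.png',a)
E
```

```text
0.031451386936003925 8.4
t 8.4 q [-16.1  -1.8  -9.2  82.6  -0.    2.9] p [ 0.486  -0.1403  0.0898] rot [-1.7995e+02  1.0000e-02  1.6098e+02] F [-3.2 -5.3  5.5] M [-1.18  0.65 -0.07] op 0.0315
```

View pics/g8z.png

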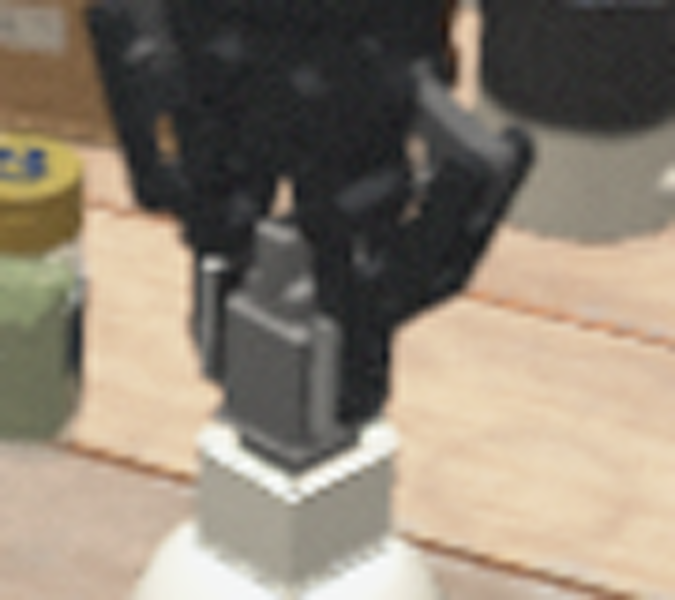

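step_arm(
  dr=[
    [0, 0, 0],
    [0, 0, 0],
    [0, 0, 0],
    [0, 0, 0],
    [0, 0, 0],
    [0, 0, 0],
    [0, 0, 0],
    [0, 0, 0],
  ],
  xyz=[
    [0, -0.01, -0.02],
    [0, -0.02, -0.04],
    [0, -0.02, -0.06],
    [0, -0.02, -0.08],
    [0, -0.02, -0.1],
    [0, -0.02, -0.1],
    [0, -0.02, -0.1],
    [0, -0.02, -0.1],
  ],
  gripper=[0.3, 0.3, 0.3, 0.3, 0.3, 0.3, 0.3, 0.3],
  squeeze=40,
)

```text
time: 9.2
ee_pos: [0.4858, -0.1405, 0.0937]
tcp_rot: [180.0, -0.0, 161.0]
wrist_force: [0.9, 1.0, -3.8]
opening: 0.0314
```

```bash
python3 st.py
```

```text
t 9.2 q [-16.1  -1.9  -8.8  83.    0.    2.9] p [ 0.4858 -0.1405  0.0937] rot [179.98  -0.   161.  ] F [ 0.9  1.  -3.8] M [ 0.32 -0.1  -0.03] op 0.0314
```

step_arm(
  dr=[
    [0, 0, 0],
    [0, 0, 0],
    [0, 0, 0],
    [0, 0, 0],
    [0, 0, 0],
    [0, 0, 0],
    [0, 0, 0],
    [0, 0, 0],
  ],
  xyz=[
    [0, 0, -0.03],
    [0, 0, -0.06],
    [0, 0, -0.09],
    [0, 0, -0.12],
    [0, 0, -0.15],
    [0, 0, -0.18],
    [0, 0, -0.2],
    [0, 0, -0.2],
  ],
  gripper=[0.3, 0.3, 0.3, 0.3, 0.3, 0.3, 0.3, 0.3],
)

```text
time: 10.0
ee_pos: [0.4859, -0.1408, 0.102]
tcp_rot: [-180.0, 0.0, 161.0]
wrist_force: [-0.3, -0.6, -2.1]
opening: 0.031
```

```bash
python3 g.py g9 0.0;python3 st.py; python3 - <<'E'
from h import *
P,o=pickle.load(open('g9.pkl','rb'))
a=cv2.resize(P['scene']['image'][220:300,350:440,::-1],(675,600),interpolation=2); cv2.imwrite('pics/g9z.png',a)
E
```

```text
0.03129816330666687 10.1
t 10.1 q [-16.2  -1.9  -8.   83.9  -0.    2.9] p [ 0.4859 -0.1408  0.1019] rot [-1.8000e+02  2.0000e-02  1.6099e+02] F [ 0.3 -0.3 -1.6] M [-0.1   0.03 -0.07] op 0.0313
```

View pics/g9z.png

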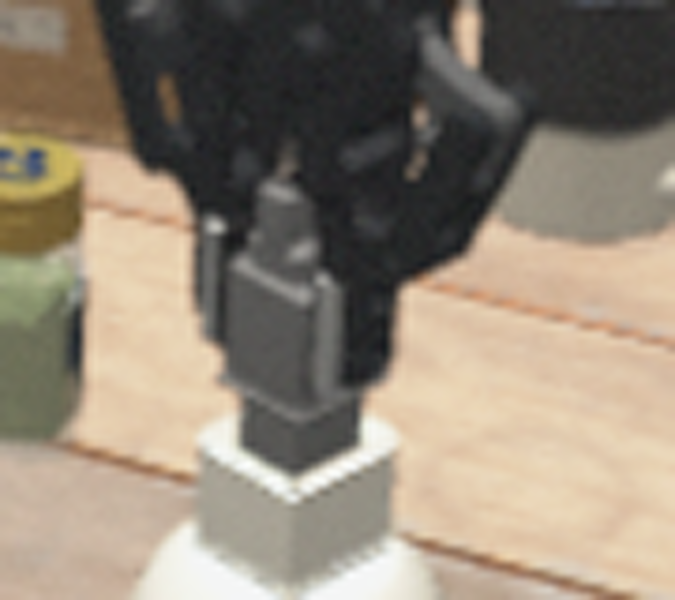

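step_arm(
  dr=[
    [0, 0, 0],
    [0, 0, 0],
    [0, 0, 0],
    [0, 0, 0],
    [0, 0, 0],
    [0, 0, 0],
    [0, 0, 0],
    [0, 0, 0],
  ],
  xyz=[
    [0, 0, -0.12],
    [0, 0, -0.24],
    [0, 0, -0.36],
    [0, 0, -0.5],
    [0, 0, -0.7],
    [0, 0, -0.9],
    [0, 0, -1.1],
    [0, 0, -1.2],
  ],
  gripper=[0.3, 0.3, 0.3, 0.3, 0.3, 0.3, 0.3, 0.3],
)

```text
time: 10.9
ee_pos: [0.4861, -0.1408, 0.1509]
tcp_rot: [180.0, 0.1, 161.0]
wrist_force: [0.5, 0.6, -1.3]
opening: 0.0314
```

```bash
python3 st.py; python3 g.py g10 0.0
```

```text
t 10.9 q [-16.2  -1.9  -2.5  89.3  -0.    2.9] p [ 0.4861 -0.1408  0.1509] rot [1.8000e+02 6.0000e-02 1.6099e+02] F [ 0.5  0.6 -1.3] M [0.   0.04 0.01] op 0.0314
0.031281709633514516 11.0
```

View pics/g10.png

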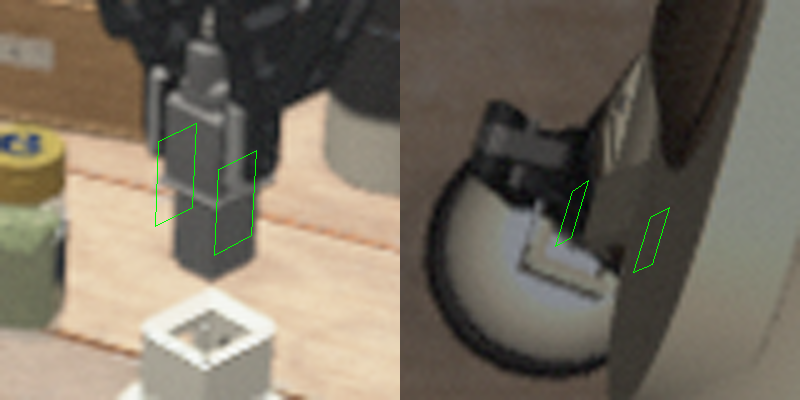

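step_arm(
  dr=[
    [0, 0, -0.06],
    [0, 0, -0.18],
    [0, 0, -0.3],
    [0, 0, -0.42],
    [0, 0, -0.54],
    [0, 0, -0.66],
    [0, 0, -0.74],
    [0, 0, -0.777],
  ],
  xyz=[
    [0.2, 0.7, 0],
    [0.56, 1.8, 0],
    [0.94, 3.0, 0],
    [1.32, 4.2, 0],
    [1.7, 5.4, 0],
    [2.1, 6.6, 0],
    [2.42, 7.7, 0],
    [2.62, 8.3, 0],
  ],
  gripper=[0.3, 0.3, 0.3, 0.3, 0.3, 0.3, 0.3, 0.3],
)

```text
time: 11.8
ee_pos: [0.4943, 0.2106, 0.1491]
tcp_rot: [180.0, -0.0, -154.2]
wrist_force: [0.7, -0.4, -1.5]
opening: 0.0313
```

```bash
python3 g.py h1 0.0; python3 st.py .495 .2074 .151 205.5
```

```text
0.03129601074048602 11.9
t 11.9 q [23.   2.5  1.6 89.2  0.  -2.8] p [0.4943 0.2103 0.1488] rot [ 1.7997e+02 -6.0000e-02 -1.5420e+02] F [-0.5 -0.6 -0.4] M [-0.06  0.01 -0.  ] op 0.0313
xyz [ 0.015 -0.073 -0.055] dr [ 0.0006 -0.001   0.0052]
```

View pics/h1.png

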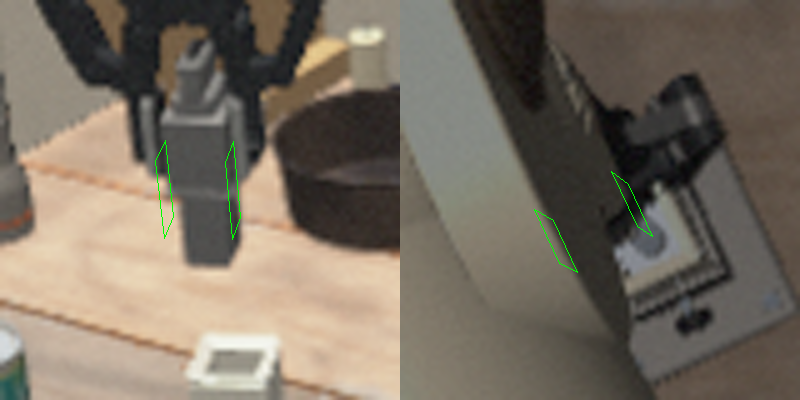

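step_arm(
  dr=[
    [0, 0, 0.005],
    [0, 0, 0.005],
    [0, 0, 0.005],
    [0, 0, 0.005],
    [0, 0, 0.005],
    [0, 0, 0.005],
    [0, 0, 0.005],
    [0, 0, 0.005],
  ],
  xyz=[
    [0.015, -0.073, 0.1],
    [0.015, -0.073, 0.3],
    [0.015, -0.073, 0.5],
    [0.015, -0.073, 0.7],
    [0.015, -0.073, 0.9],
    [0.015, -0.073, 1.0],
    [0.015, -0.073, 1.0],
    [0.015, -0.073, 1.0],
  ],
  gripper=[0.3, 0.3, 0.3, 0.3, 0.3, 0.3, 0.3, 0.3],
)

```text
time: 12.7
ee_pos: [0.4956, 0.2044, 0.1099]
tcp_rot: [180.0, 0.0, -154.8]
wrist_force: [1.2, -0.2, -0.7]
opening: 0.0314
```

```bash
python3 g.py h2 0.0; python3 st.py .495 .2074 .151 205.5; python3 - <<'E'
from fit import *
from ov import E as ED
P,o=pickle.load(open('h2.pkl','rb')); k=8
t=o['ee_pos']; ims=[]
yaw=np.radians(o['tcp_rot'][2]+180)
N=nozzle_parts(); x,y=t[0]-np.sin(-yaw)*0+np.sin(yaw)*.001,t[1]-np.cos(yaw)*.001; z=t[2]-.0148
for n,(u0,v0,w,h) in {'scene':(232,218,48,68),'top':(205,250,50,68)}.items():
    im=cv2.resize(P[n]['image'][v0:v0+h,u0:u0+w,::-1],None,fx=k,fy=k,interpolation=2)
    f=lambda X:tuple(int(a) for a in (proj(P[n],X)-[u0,v0]+.5)*k)
    for B,c in ((T(box(-.013,.013,-.011,.011,0,.038),x+.0025,y-.0005,yaw,z),(0,255,0)),(T(box(-.02,.02,-.018,.018,.048,.082),.498,.206,np.radians(25.5)),(255,100,0)),(T(box(-.017,.017,-.015,.015,.038,.076),x+.0025,y-.0005,yaw,z),(0,255,0))):
        for a,b in ED: cv2.line(im,f(B[a]),f(B[b]),c,1)
    ims.append(im); 
    raw=cv2.resize(P[n]['image'][v0:v0+h,u0:u0+w,::-1],None,fx=k,fy=k,interpolation=2); 
    if n=='scene': ims.insert(0,raw)
cv2.imwrite('pics/h2z.png',np.hstack(ims[:2])); cv2.imwrite('pics/h2t.png',ims[2])
E
```

```text
0.031167906212540245 12.8
t 12.8 q [22.4  2.2 -3.  84.8  0.  -2.8] p [0.4957 0.2045 0.1101] rot [-1.8000e+02  4.0000e-02 -1.5477e+02] F [ 0.3  0.5 -0.3] M [ 0.03  0.02 -0.01] op 0.0312
xyz [-0.014  0.073 -1.021] dr [-0.      0.0007 -0.0048]
```

View pics/h2z.png

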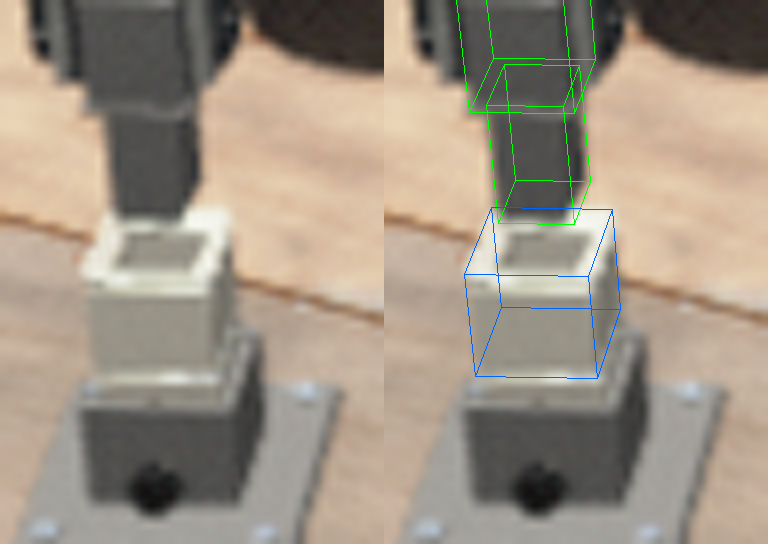

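View pics/h2t.png

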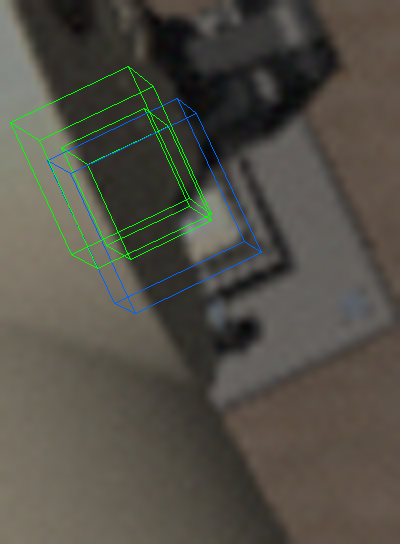

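step_arm(
  dr=[
    [0, 0, -0.003],
    [0, 0, -0.003],
    [0, 0, -0.003],
    [0, 0, -0.003],
    [0, 0, -0.003],
    [0, 0, -0.003],
    [0, 0, -0.003],
    [0, 0, -0.003],
  ],
  xyz=[
    [-0.01, 0.04, 0.05],
    [-0.01, 0.04, 0.12],
    [-0.01, 0.04, 0.19],
    [-0.01, 0.04, 0.26],
    [-0.01, 0.04, 0.32],
    [-0.01, 0.04, 0.37],
    [-0.01, 0.04, 0.4],
    [-0.01, 0.04, 0.4],
  ],
  gripper=[0.3, 0.3, 0.3, 0.3, 0.3, 0.3, 0.3, 0.3],
)

```text
time: 13.6
ee_pos: [0.4952, 0.206, 0.0935]
tcp_rot: [180.0, -0.0, -154.6]
wrist_force: [-0.2, 0.7, -0.7]
opening: 0.031
```

```bash
python3 st.py; python3 g.py h3 0; python3 st.py;  python3 - <<'E'
from h import *
P,o=pickle.load(open('h3.pkl','rb'))
a=cv2.resize(P['scene']['image'][218:286,225:290,::-1],(585,612),interpolation=2)[:600]; cv2.imwrite('pics/h3z.png',a)
E
```

```text
t 13.6 q [22.6  2.3 -4.6 83.  -0.  -2.8] p [0.4952 0.206  0.0935] rot [ 1.8000e+02 -1.0000e-02 -1.5461e+02] F [-0.2  0.7 -0.7] M [-0.05  0.06  0.04] op 0.031
0.03063705832125766 13.7
t 13.7 q [22.6  2.3 -4.6 83.1 -0.  -2.8] p [0.4953 0.206  0.0938] rot [-1.800e+02  1.000e-02 -1.546e+02] F [ 0.4 -0.3 -1.6] M [ 0.02  0.   -0.05] op 0.0306
```

View pics/h3z.png

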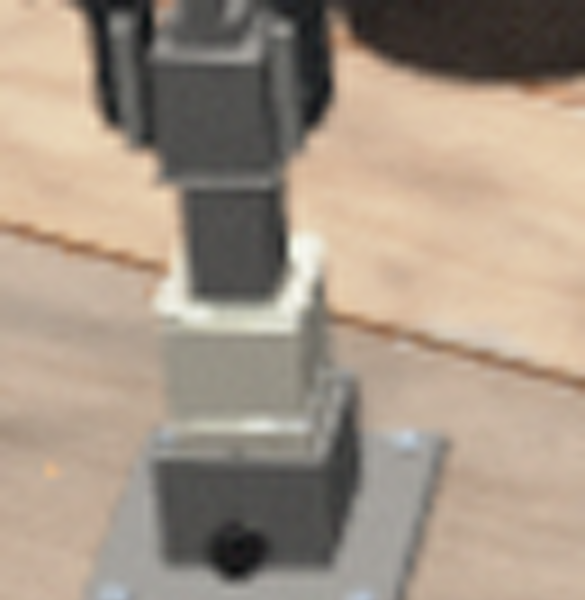

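step_arm(
  dr=[
    [0, 0, 0],
    [0, 0, 0],
    [0, 0, 0],
    [0, 0, 0],
    [0, 0, 0],
    [0, 0, 0],
    [0, 0, 0],
    [0, 0, 0],
  ],
  xyz=[
    [0, 0, 0.02],
    [0, 0, 0.04],
    [0, 0, 0.06],
    [0, 0, 0.08],
    [0, 0, 0.1],
    [0, 0, 0.12],
    [0, 0, 0.12],
    [0, 0, 0.12],
  ],
  gripper=[0.3, 0.3, 0.3, 0.3, 0.3, 0.3, 0.3, 0.3],
)

```text
time: 14.5
ee_pos: [0.4952, 0.206, 0.0889]
tcp_rot: [-180.0, 0.0, -154.6]
wrist_force: [-0.2, -1.3, -1.1]
opening: 0.0315
```

```bash
python3 st.py; python3 g.py h4 0; python3 st.py;  python3 - <<'E'
from h import *
P,o=pickle.load(open('h4.pkl','rb'))
a=cv2.resize(P['scene']['image'][218:286,225:290,::-1],(585,612),interpolation=2)[:600]; cv2.imwrite('pics/h4z.png',a)
E
```

```text
t 14.5 q [22.6  2.4 -5.1 82.5 -0.  -2.8] p [0.4952 0.206  0.0889] rot [-180.      0.   -154.61] F [-0.2 -1.3 -1.1] M [ 0.01  0.01 -0.03] op 0.0315
0.03153804086765667 14.6
t 14.6 q [22.6  2.4 -5.1 82.5  0.  -2.8] p [0.4952 0.206  0.0889] rot [ 180.      0.   -154.61] F [-0.6  0.4 -0.2] M [0.01 0.03 0.05] op 0.0315
```

View pics/h4z.png

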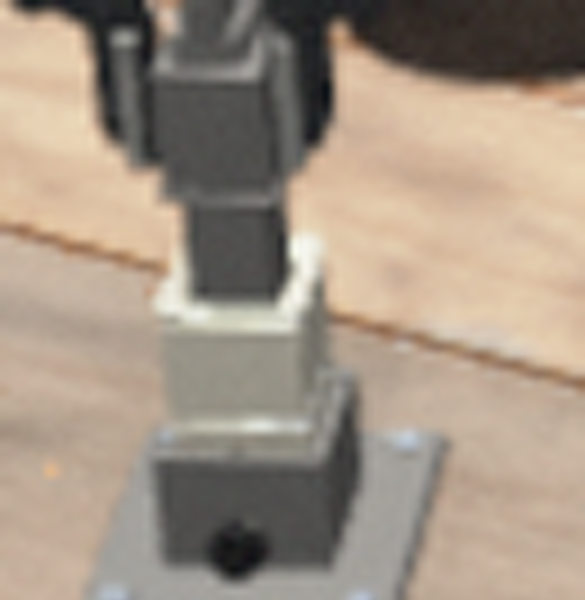

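step_arm(
  dr=[
    [0, 0, 0],
    [0, 0, 0],
    [0, 0, 0],
    [0, 0, 0],
    [0, 0, 0],
    [0, 0, 0],
    [0, 0, 0],
    [0, 0, 0],
  ],
  xyz=[
    [0, 0, 0.03],
    [0, 0, 0.06],
    [0, 0, 0.09],
    [0, 0, 0.12],
    [0, 0, 0.15],
    [0, 0, 0.18],
    [0, 0, 0.2],
    [0, 0, 0.2],
  ],
  gripper=[0.3, 0.3, 0.3, 0.3, 0.3, 0.3, 0.3, 0.3],
)

```text
time: 15.4
ee_pos: [0.4952, 0.206, 0.0808]
tcp_rot: [180.0, -0.0, -154.6]
wrist_force: [0.1, -0.6, -1.4]
opening: 0.031
```

```bash
python3 st.py
```

```text
t 15.4 q [22.6  2.4 -5.9 81.6  0.  -2.8] p [0.4952 0.206  0.0808] rot [ 1.8000e+02 -1.0000e-02 -1.5461e+02] F [ 0.1 -0.6 -1.4] M [-0.01  0.01 -0.02] op 0.031
```

step_arm(
  dr=[
    [0, 0, 0],
    [0, 0, 0],
    [0, 0, 0],
    [0, 0, 0],
    [0, 0, 0],
    [0, 0, 0],
    [0, 0, 0],
    [0, 0, 0],
  ],
  xyz=[
    [0, 0, 0.03],
    [0, 0, 0.06],
    [0, 0, 0.09],
    [0, 0, 0.12],
    [0, 0, 0.15],
    [0, 0, 0.18],
    [0, 0, 0.2],
    [0, 0, 0.2],
  ],
  gripper=[0.3, 0.3, 0.3, 0.3, 0.3, 0.3, 0.3, 0.3],
)

```text
time: 16.2
ee_pos: [0.4951, 0.206, 0.0728]
tcp_rot: [180.0, -0.0, -154.6]
wrist_force: [0.0, 0.2, -0.2]
opening: 0.0309
```

```bash
python3 st.py
```

```text
t 16.2 q [22.6  2.5 -6.7 80.8  0.  -2.8] p [0.4951 0.206  0.0728] rot [ 1.800e+02 -1.000e-02 -1.546e+02] F [ 0.   0.2 -0.2] M [-0.08 -0.01 -0.04] op 0.0309
```

Foot about 0.058, no plunger yet. I keep going in smaller steps.

step_arm(
  dr=[
    [0, 0, 0],
    [0, 0, 0],
    [0, 0, 0],
    [0, 0, 0],
    [0, 0, 0],
    [0, 0, 0],
    [0, 0, 0],
    [0, 0, 0],
  ],
  xyz=[
    [0, 0, 0.02],
    [0, 0, 0.04],
    [0, 0, 0.06],
    [0, 0, 0.08],
    [0, 0, 0.1],
    [0, 0, 0.11],
    [0, 0, 0.12],
    [0, 0, 0.12],
  ],
  gripper=[0.3, 0.3, 0.3, 0.3, 0.3, 0.3, 0.3, 0.3],
)

```text
time: 17.0
ee_pos: [0.4953, 0.2061, 0.0683]
tcp_rot: [180.0, 0.0, -154.6]
wrist_force: [-0.8, -0.4, 4.3]
opening: 0.0311
```

```bash
python3 st.py; python3 g.py h5 0; python3 st.py;  python3 - <<'E'
from h import *
P,o=pickle.load(open('h5.pkl','rb'))
a=cv2.resize(P['scene']['image'][218:286,225:290,::-1],(585,612),interpolation=2)[:600]; cv2.imwrite('pics/h5z.png',a)
E
```

```text
t 17.0 q [22.6  2.6 -7.2 80.2  0.  -2.8] p [0.4953 0.2061 0.0683] rot [ 1.800e+02  2.000e-02 -1.546e+02] F [-0.8 -0.4  4.3] M [-0.09  0.03 -0.01] op 0.0311
0.03141338131921593 17.1
t 17.1 q [22.6  2.6 -7.2 80.2 -0.  -2.8] p [0.4954 0.206  0.0683] rot [-1.8000e+02  2.0000e-02 -1.5461e+02] F [0.  1.1 4.3] M [-0.04  0.03 -0.04] op 0.0314
```

View pics/h5z.png

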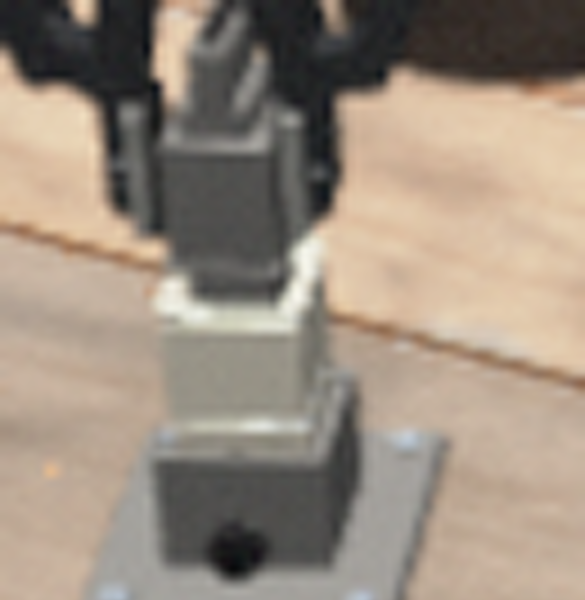

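step_arm(
  dr=[
    [0, 0, 0],
    [0, 0, 0],
    [0, 0, 0],
    [0, 0, 0],
    [0, 0, 0],
    [0, 0, 0],
    [0, 0, 0],
    [0, 0, 0],
  ],
  xyz=[
    [0, 0, 0.01],
    [0, 0, 0.02],
    [0, 0, 0.03],
    [0, 0, 0.05],
    [0, 0, 0.06],
    [0, 0, 0.08],
    [0, 0, 0.09],
    [0, 0, 0.09],
  ],
  gripper=[0.3, 0.3, 0.3, 0.3, 0.3, 0.3, 0.3, 0.3],
)

```text
time: 17.9
ee_pos: [0.4954, 0.2061, 0.0649]
tcp_rot: [-180.0, 0.0, -154.6]
wrist_force: [-0.4, 0.2, 7.6]
opening: 0.0315
```

```bash
python3 st.py
```

```text
t 17.9 q [22.6  2.6 -7.5 79.8 -0.  -2.8] p [0.4954 0.2061 0.0649] rot [-1.7999e+02  4.0000e-02 -1.5460e+02] F [-0.4  0.2  7.6] M [-0.1   0.16  0.01] op 0.0315
```

step_arm(
  dr=[
    [0, 0, 0],
    [0, 0, 0],
    [0, 0, 0],
    [0, 0, 0],
    [0, 0, 0],
    [0, 0, 0],
    [0, 0, 0],
    [0, 0, 0],
  ],
  xyz=[
    [0, 0, 0.01],
    [0, 0, 0.01],
    [0, 0, 0.02],
    [0, 0, 0.02],
    [0, 0, 0.03],
    [0, 0, 0.03],
    [0, 0, 0.03],
    [0, 0, 0.03],
  ],
  gripper=[0.3, 0.3, 0.3, 0.3, 0.3, 0.3, 0.3, 0.3],
)

```text
time: 18.7
ee_pos: [0.4955, 0.2061, 0.0642]
tcp_rot: [-180.0, 0.1, -154.6]
wrist_force: [-2.1, -1.3, 10.5]
opening: 0.0313
```

```bash
python3 st.py
```

```text
t 18.7 q [22.6  2.6 -7.6 79.7 -0.  -2.8] p [0.4955 0.2061 0.0642] rot [-1.8000e+02  7.0000e-02 -1.5461e+02] F [-2.1 -1.3 10.5] M [-0.18  0.4  -0.02] op 0.0313
```

step_arm(
  dr=[
    [0, 0, 0],
    [0, 0, 0],
    [0, 0, 0],
    [0, 0, 0],
    [0, 0, 0],
    [0, 0, 0],
    [0, 0, 0],
    [0, 0, 0],
  ],
  xyz=[
    [0, 0, 0.01],
    [0, 0, 0.01],
    [0, 0, 0.02],
    [0, 0, 0.02],
    [0, 0, 0.03],
    [0, 0, 0.03],
    [0, 0, 0.03],
    [0, 0, 0.03],
  ],
  gripper=[0.3, 0.3, 0.3, 0.3, 0.3, 0.3, 0.3, 0.3],
)

```text
time: 19.5
ee_pos: [0.4958, 0.2063, 0.0641]
tcp_rot: [-180.0, 0.1, -154.6]
wrist_force: [-3.7, -2.6, 17.9]
opening: 0.0313
```

```bash
python3 st.py; python3 g.py h6 0; python3 st.py;  python3 - <<'E'
from h import *
P,o=pickle.load(open('h6.pkl','rb'))
a=cv2.resize(P['scene']['image'][218:286,225:290,::-1],(585,612),interpolation=2)[:600]; cv2.imwrite('pics/h6z.png',a)
E
```

```text
t 19.5 q [22.6  2.6 -7.6 79.6  0.  -2.8] p [0.4958 0.2063 0.0641] rot [-1.7999e+02  1.5000e-01 -1.5461e+02] F [-3.7 -2.6 17.9] M [-0.41  0.8  -0.01] op 0.0313
0.031029743674357416 19.6
t 19.6 q [22.6  2.6 -7.6 79.6 -0.  -2.8] p [0.4958 0.2063 0.0641] rot [-1.7999e+02  1.5000e-01 -1.5461e+02] F [-4.2 -1.7 17.4] M [-0.38  0.85  0.01] op 0.031
```

View pics/h6z.png

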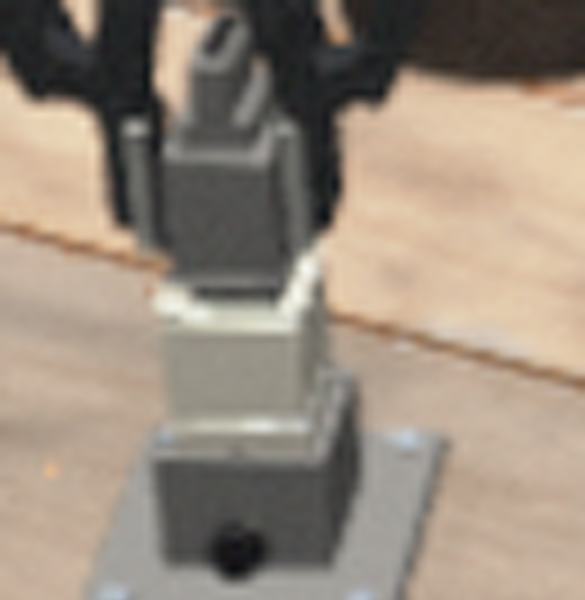

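step_arm(
  dr=[
    [0, 0, 0],
    [0, 0, 0],
    [0, 0, 0],
    [0, 0, 0],
    [0, 0, 0],
    [0, 0, 0],
    [0, 0, 0],
    [0, 0, 0],
  ],
  xyz=[
    [0, 0, 0],
    [0, 0, 0],
    [0, 0, 0],
    [0, 0, 0],
    [0, 0, 0],
    [0, 0, 0],
    [0, 0, 0],
    [0, 0, 0],
  ],
  gripper=[0.7, 0.7, 0.7, 0.7, 0.7, 0.7, 0.7, 0.7],
)

```text
time: 20.4
ee_pos: [0.4952, 0.206, 0.0621]
tcp_rot: [-180.0, -0.0, -154.6]
wrist_force: [0.4, -0.3, 0.6]
opening: 0.06
```

```bash
python3 st.py; python3 g.py h7 0; python3 st.py;  python3 - <<'E'
from h import *
P,o=pickle.load(open('h7.pkl','rb'))
a=cv2.resize(P['scene']['image'][218:286,225:290,::-1],(585,612),interpolation=2)[:600]; cv2.imwrite('pics/h7z.png',a)
E
```

```text
t 20.4 q [22.6  2.7 -7.8 79.6 -0.  -2.8] p [0.4952 0.206  0.0621] rot [-180.     -0.   -154.61] F [ 0.4 -0.3  0.6] M [-0.   -0.02 -0.02] op 0.06
0.05985496485700778 20.5
t 20.5 q [22.6  2.7 -7.8 79.6 -0.  -2.8] p [0.4952 0.206  0.0621] rot [-180.      0.   -154.61] F [-0.3  0.2  0.4] M [ 0.01 -0.03  0.03] op 0.0599
```

View pics/h7z.png

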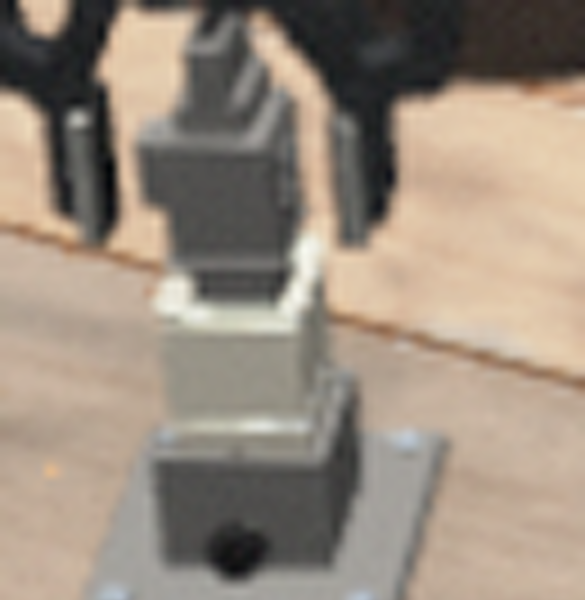

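step_arm(
  dr=[
    [0, 0, 0],
    [0, 0, 0],
    [0, 0, 0],
    [0, 0, 0],
    [0, 0, 0],
    [0, 0, 0],
    [0, 0, 0],
    [0, 0, 0],
  ],
  xyz=[
    [0, 0, -0.2],
    [0, 0, -0.6],
    [0, 0, -1.1],
    [0, 0, -1.7],
    [0, 0, -2.4],
    [0, 0, -3.0],
    [0, 0, -3.4],
    [0, 0, -3.5],
  ],
  gripper=[0.75, 0.75, 0.75, 0.75, 0.75, 0.75, 0.75, 0.75],
)

```text
time: 21.3
ee_pos: [0.4959, 0.2063, 0.2047]
tcp_rot: [-180.0, 0.2, -154.6]
wrist_force: [0.0, 0.7, 0.3]
opening: 0.0642
```

step_arm(
  dr=[
    [0, 0, 0],
    [0, 0, 0],
    [0, 0, 0],
    [0, 0, 0],
    [0, 0, 0],
    [0, 0, 0],
    [0, 0, 0],
    [0, 0, 0],
  ],
  xyz=[
    [0.5, -0.6, 0],
    [1, -1.5, 0],
    [1.5, -2.4, 0],
    [2, -3.2, 0],
    [2.4, -4, 0],
    [2.8, -4.6, 0],
    [3, -5, 0],
    [3, -5, 0],
  ],
  gripper=[0.75, 0.75, 0.75, 0.75, 0.75, 0.75, 0.75, 0.75],
)

```text
time: 22.1
ee_pos: [0.4722, -0.0279, 0.2017]
tcp_rot: [-180.0, -0.0, -154.8]
wrist_force: [-0.1, -0.0, 0.4]
opening: 0.0639
```

```bash
python3 st.py; python3 - <<'E'
from h import *
from fit import *
L=[]
from ov import E as ED
P={}
for n,(u,v) in {'scene':(228,215),'top':(195,246)}.items():
    p=snap(n,'fin'+n); P[n]=p; r=cv2.resize(p['image'][v:v+66,u:u+66,::-1],(396,396),interpolation=2); im=r.copy()
    f=lambda X:tuple(int(a) for a in (proj(p,X)-[u,v]+.5)*6)
    for z,c in((.051,(0,255,0)),):
        for N in nozzle_parts()[::2]:
            B=T(N,.498,.206,np.radians(25.5),z)
            for a,b in ED: cv2.line(im,f(B[a]),f(B[b]),c,1)
    L.append(np.vstack([r,im]))
cv2.imwrite('pics/fin.png',cv2.resize(np.hstack(L),(600,600)))
E
```

```text
t 22.1 q [ -3.4  -5.5  -0.3  95.2  -0.  -28.6] p [ 0.4722 -0.0279  0.2017] rot [-1.8000e+02 -4.0000e-02 -1.5476e+02] F [-0.1 -0.   0.4] M [ 0.05 -0.    0.01] op 0.0639
```

View pics/fin.png

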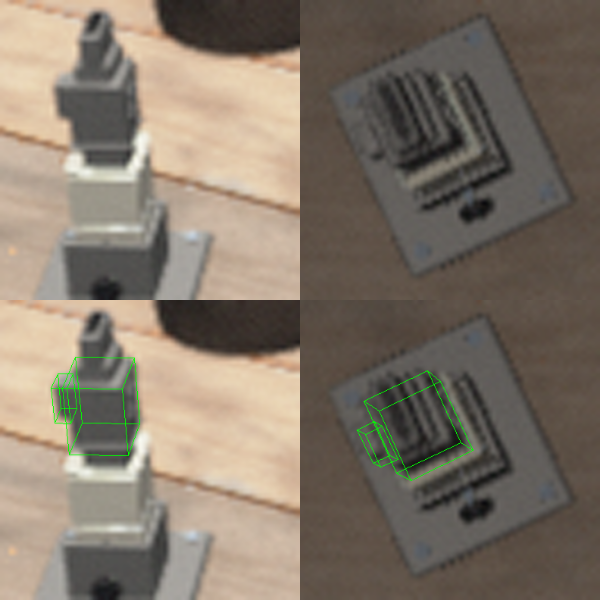

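View pics/finscene.png

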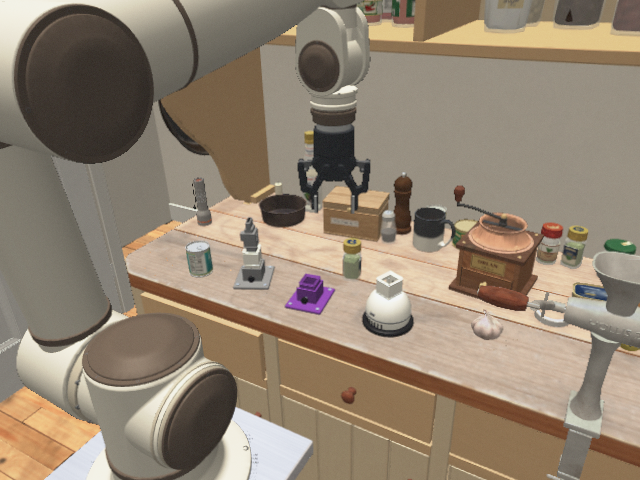

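```bash
python3 - <<'E'
from h import *
A=pickle.load(open('h6.pkl','rb'))[0]['scene']['image']; F=cv2.imread('pics/finscene.png')[:,:,::-1]
A=cv2.cvtColor(A,7).astype(np.float32);F=cv2.cvtColor(F,7).astype(np.float32)
up=lambda I:cv2.resize(I,None,fx=8,fy=8,interpolation=2)
t=up(A[230:256,246:254]) # collar centre columns incl. top edge & bottom
s=up(F[222:262,243:257]); r=cv2.matchTemplate(s,t,5); _,m,_,loc=cv2.minMaxLoc(r)
print(m,'dx',loc[0]/8-3,'dy',loc[1]/8-8)
p=pickle.load(open('scene0.pkl','rb')); print('px per mm',(proj(p,[.498,.206,.12])-proj(p,[.498,.206,.13]))/10)
E
```

```text
0.8790327906608582 dx -0.5 dy -0.375
px per mm [0.03799047 0.38831815]
```

```bash
python3 - <<'E'
from h import *
ims={k:pickle.load(open(k+'.pkl','rb'))[0]['scene']['image'] for k in('h5','h6','h7')}; ims['fin']=cv2.imread('pics/finscene.png')[:,:,::-1]
for k,I in ims.items():
    g=cv2.cvtColor(np.ascontiguousarray(I),7); print(k,g[226:256,246:253].mean(1).round().astype(int).tolist())
E
```

```text
h5 [88, 91, 96, 96, 88, 81, 85, 118, 135, 79, 81, 80, 80, 80, 80, 80, 80, 78, 79, 78, 85, 97, 94, 85, 86, 135, 200, 212, 195, 147]
h6 [80, 83, 88, 94, 98, 95, 82, 81, 106, 132, 97, 81, 81, 81, 80, 80, 80, 80, 80, 79, 80, 79, 99, 118, 80, 136, 200, 212, 196, 147]
h7 [89, 94, 97, 92, 83, 82, 98, 123, 112, 79, 80, 80, 80, 79, 80, 79, 80, 78, 78, 78, 95, 111, 78, 89, 90, 135, 200, 211, 196, 147]
fin [91, 96, 99, 95, 86, 84, 100, 127, 114, 80, 82, 82, 81, 80, 82, 81, 80, 81, 80, 80, 98, 113, 80, 91, 93, 138, 203, 215, 201, 151]
```

```bash
python3 - <<'E'
from workcell import bot
print(bot.job_done())
E
```

```text
the job is handed in; nothing more can be done
None
```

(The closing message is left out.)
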